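# Unlock the hood stay and shut the sample shaker

## Task

The clear hood of the white sample shaker is propped open by a folding stay that is locked straight. Push the short cross bar at the stay's knuckle inward, towards the hood's hinge, until the stay has clearly unlocked and begun to fold; then take the hood by its handle bar and lower it gently, without letting it drop, until it is fully shut. Let go of it and leave the things around the shaker where they are.

Things in the scene. Friction and masses are not known exactly. Their poses are not given: they have to be found in the camera images.
- shaker: Fixed white bench-top sample shaker: an open box 220 mm deep (x), 300 wide (y), 100 high, with low vials inside (below 65 mm). Origin: centre of its underside. x points from its front to its back (the front, -x, faces the robot, turned by up to 0.35 rad), y to its left, z up. The hood is hinged along its back rim.
- hood_hinge (a point): Middle of the hood's hinge line, fixed to the shaker 95 mm behind its centre, 105 mm up. The hinge line runs along the shaker's y axis.
- hood_edge (a point): Middle of the hood's free front edge, 205 mm from the hinge line. The hood is a flat clear panel 290 mm wide in a grey frame 12 mm thick. As found it leans over the stay; shut, it lies level on the box.
- hood_bar (a point): Middle of the hood's handle: a round steel bar, 12 mm thick, 140 mm long, parallel to the hinge and 250 mm from it, 45 mm beyond the hood's front edge (39 mm free between) and in its plane; arms 10 mm thick hold its two ends. Shut, it is 108 mm above the bench in front of the box. Fingers pinching it from above may keep one angle while it turns between them.
- stay_foot (a point): Pivot of the stay on the box, 55 mm in front of the shaker's centre, 88 mm to its left (+y), 90 mm up. The stay is two flat steel links, 77 mm each and 14 wide, joined at the knuckle; its upper pivot is on the hood 140 mm from the hinge.
- knuckle_bar (a point): Middle of the knuckle's cross bar: round steel, 14 mm thick, 50 mm long, parallel to the hinge, as found 162 mm up, under the hood's front edge and handle: an upright gripper over it meets the hood, so come leaning, from the front. Push it square to the stay (0.87 to the shaker's back, 0.49 down): after 10 mm it passes the straight line and unlocks; about 4 to 6 N.
- knuckle (a joint): Fold of the stay's knuckle, rad: 0 = locked as found (10 mm in front of the straight line between its pivots), 0.25 = straight, more = unlocked and folding (about 0.8 after 30 mm of push), 3.16 with the hood shut. It is stiff: it stays where it is left up to a fold of about 1.0.
- hood (a joint): Opening angle of the hood, rad: 1.01 (58 degrees) as found, 0 = fully shut. While the stay is locked it cannot be pushed down. With the stay unlocked, friction holds the hood down to about 0.88 rad; below that it falls by its own weight (0.5 to 0.63 kg) and slams unless it is held all the way down.
- beaker: Loose bystander: glass beaker, 66 mm across, 85 high, left of the shaker. Origin at its underside.
- amber_bottle: Loose bystander: amber bottle, 72 mm across, 150 high, right of the shaker. Origin at its underside.
- jar: Loose bystander: small white jar, 44 mm across, 50 high, in front of the shaker's right corner. Origin at its underside.
- spanner: Loose bystander: steel spanner, 150 mm long, lying in front of the shaker. Origin at its underside.
- vial_tray: Loose bystander: clear divided tray, 110 x 150 x 35 mm, far right of the shaker. Origin at its underside.
- mouse: Loose bystander: black computer mouse, 100 x 60 x 24 mm, far left of the shaker. Origin at its underside.

How it is judged (in metres and radians):
On the way, in this order (a step that is already met when the one before it is completed fails the run):
1. the stay is unlocked: its knuckle folded past the straight (more than 0.45 rad) with the hood still open (above 0.6 rad) (value of joint knuckle above 0.45 rad and value of joint hood above 0.6 rad), for 0.2 s.
2. the hood is fully shut (within 0.03 rad) (value of joint hood below 0.03 rad), for 0.2 s.
At the end, for the whole second after the job is handed in: The hood is fully shut (opening within 0.03 rad) and at rest, and released, after the stay was first broken with the hood still open; the hood never moved down faster than 1.5 rad/s and no bystander was moved more than 30 mm (value of joint hood below 0.03 rad and velocity of joint hood between -0.05 and 0.05 rad/s); the robot touches nothing.
It fails at once if the hood drops or slams: it closes faster than 1.5 rad/s (about 0.38 m/s at its handle bar) (velocity of joint hood below -1.5 rad/s).
It fails at once if a thing standing around the shaker is moved more than 30 mm (distance of any of beaker, amber_bottle, jar, spanner, vial_tray, mouse from where it was at the start of the episode above 0.03 m).
It also fails if it takes over 54 s, if anything falls off the work surface, if the arm or the gripper's body presses on something with over 40 N, if the wrist force passes 120 N, or if a joint passes its speed limit or range.

## Robot

A 6-joint arm with a two-finger parallel gripper is mounted at the origin on the work surface. World frame = base frame: x ahead of the robot, y to its left, z up, the work surface at z = 0. Lengths are in m, angles in degrees, forces in N, time in s.
With the tool pointing down it reaches from about 0.4 to 0.825 m from the base axis. Payload 7 kg.
Tool frame: the origin (TCP) lies at the very end of the fingers, on their centre line; the grasp point (between the pads) lies 19 mm behind it (r.grasp_offset is the z of the grasp point in the tool frame, in m); z points along the fingers, y is the direction in which the jaws open and shut (so a half turn about z gives the same grasp; the last joint's range is limited). The gripper opens to 88 mm and grips with 3 to 60 N. Pads are 19 mm wide; open, the fingers measure 130 mm over their backs; the gripper's body (78 mm by 193 mm) begins 47 mm behind the grasp point.
Start: joints at [88.642, 20.546, 0.682, 0, -70.136, -16.507], TCP at [0.207, 0.642, 0.19] pointing down, gripper open.
Joint ranges: [-176.03, 176.03], [-82.01, 121.73], [-58.28, 71.71], [-173.87, 95.51], [-174.79, -0.11], [-173.66, 173.66]. Speed limits (degrees/s): [136.94, 136.94, 172.46, 180, 180, 180].

## Interface

Orientations are given as [roll, pitch, yaw] about the fixed x, y, z axes, in that order (R = Rz(yaw) Ry(pitch) Rx(roll)).
In Python, from plant import r gives the robot as it stands.
- The arm moves only by the tool carry_out, never from a script. Its argument "plan" is a list of rows, each a list of 6 numbers: the shift along the world's x, y, z in m, then the turn, a rotation vector about the world's x, y, z in rad. In form: [[tx, ty, tz, wx, wy, wz], ...]. A call has 1 to 12 rows; each row shifts and turns the pose as measured when the row begins; what a row does not reach is not made up. A row lasts 1/12 s, in which the tool goes at most 41.7 mm and 7.16 degrees, less where a joint would pass 70% of its speed; a pose out of reach is approached as far as the arm can. A call with a gripper value outside its range is refused whole. "fingers" is the closure, from -1 (fully open) to 1 (shut), set as the call begins (left out, the last holds). The fingers move at their own pace and stop on an object; "force" is the grip in N (left out, the last holds). Time passes only in rows, so rows that do not move let the fingers close. It gives the time, the measured TCP pose, the force and the opening at its end, in the units of the state.
- r.get_state(): the state, without advancing time (a new reading comes with each control period).
- r.capture(name): name is "side" or "top"; returns the picture (420x560x3 uint8, red, green, blue); there is no depth.
- r.camera_model(name): a dict with "fov_y" (degrees; the focal length in pixels is half the picture's height over the tangent of half this angle, whatever the lens; pixels are square), "cx", "cy" (the principal point, pixels), "R" (3x3) and "t" (3): a world point X has camera coordinates R X + t. Camera axes: x right, y down, z forward; pixel columns grow to the right and rows downward; lengths in m; the calibration is good to about 2 mm. A picture is of the moment at which its call begins. camera_model takes no time and is no camera call.
- r.close_job(): hands the job in, once; it reports no verdict.
The state is a dict: "time_s": time; "joints": joint angles; "qd": joint speeds; "joint_torque": joint torques, N m; "tcp_pos": TCP position; "eef_rot": TCP orientation; "contact_force": force on the tool from outside, world axes, zero at the start; "moment": the same for the moment, N m; "gripper_width": finger opening in m.
Only numpy, scipy, OpenCV 4.12 (cv2) and the standard library are available. Lean on these libraries where they do the work, as an engineer would, in place of code of your own. Each camera call takes 0.05 s, during which the arm holds its last target.

## Working session

There is one attempt and no reset: what is moved stays moved. The work goes in short steps, Python scripts to look and compute and a tool call to move; the robot and the scene stay as the last step left them, time stands still between calls to the robot, and variables do not carry over. Pictures are saved under pics/ and viewed, and the job is handed in when it is done.

Besides the shell and the picture viewer there is one more tool, called after "Request:" as name([rows], argument=value, ...), one row to a line, values as JSON. carry_out: Moves the arm, as the interface text tells. Its arguments: {"type":"object","properties":{"plan":{"type":"array"},"fingers":{"type":"number"},"force":{"type":"number"}},"required":["plan"]}

```bash
mkdir -p pics; ls
python3 - <<'E'
from plant import r
import cv2,numpy as np
s=r.get_state();print(s)
for n in("side","top"):
    im=r.capture(n);cv2.imwrite(f"pics/{n}0.png",im[:,:,::-1]);m=r.camera_model(n);print(n,m, -np.array(m["R"]).T@np.array(m["t"]))
print(r.grasp_offset)
E
```

```text
pics
{'time_s': 0.0, 'joints': array([ 8.86417058e+01,  2.05908611e+01,  6.32530609e-01, -1.96042985e-02,
       -7.01362073e+01, -1.65059750e+01]), 'qd': array([ 0.04475215,  0.04219132,  0.03844918, -0.06561324,  0.02498222,
        0.03866765]), 'joint_torque': array([-3.94483031e-04, -5.82716274e+01,  2.93054366e+01,  6.99729323e+00,
        7.06183855e-03, -1.61405947e-04]), 'tcp_pos': array([0.20694076, 0.64190354, 0.1892214 ]), 'eef_rot': array([ 1.79904122e+02, -9.19242431e-03, -1.78709380e+01]), 'contact_force': array([-0.28708007, -0.04208381, -0.60424383]), 'moment': array([-0.03532801,  0.04583413,  0.0561013 ]), 'gripper_width': 0.0878766540740432}
side {'fov_y': 45.07902452591752, 'cx': 274.78977084035847, 'cy': 209.4890732656817, 'R': array([[ 0.99732646, -0.0713563 , -0.01575443],
       [-0.05087298, -0.52321963, -0.85067806],
       [ 0.05245821,  0.84920522, -0.52545089]]), 't': array([-0.57079694,  0.2441472 ,  1.36533364])} [ 0.51006843 -1.07243581  0.91611386]
top {'fov_y': 48.09850340996105, 'cx': 276.03091329176664, 'cy': 209.25857021119066, 'R': array([[ 0.04141844, -0.99913671,  0.00321605],
       [-0.97903393, -0.04122719, -0.19948152],
       [ 0.1994419 ,  0.00511359, -0.97989631]]), 't': array([0.02377964, 0.60388741, 1.20356074])} [0.35020091 0.04250117 1.29975263]
-0.0188
```

View pics/side0.png

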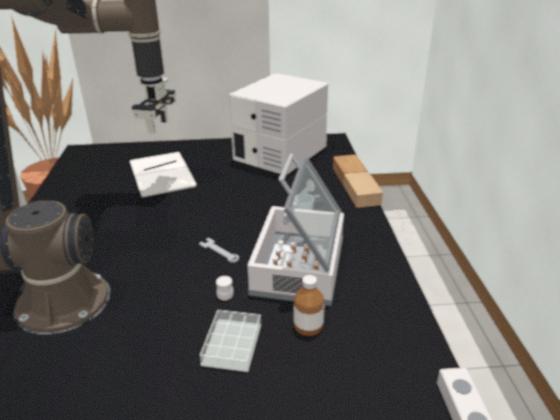

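View pics/top0.png

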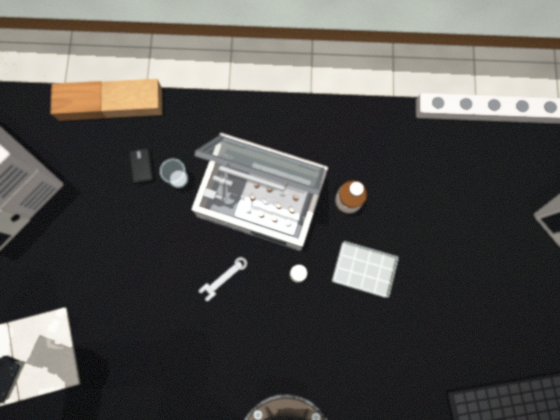

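The top view shows the white box around (262,190), with the spanner at (224,279), jar (298,273), beaker (174,172) and bottle (351,197). I'll zoom in on the shaker.

Run:
```python
import cv2
t=cv2.imread("pics/top0.png")[120:260,150:350];s=cv2.imread("pics/side0.png")[140:310,230:370]
cv2.imwrite("pics/t0z.png",cv2.resize(t,None,fx=4,fy=4,interpolation=2)[:600])
cv2.imwrite("pics/s0z.png",cv2.resize(s,None,fx=3.5,fy=3.5,interpolation=2))
```

```text
(no output)
```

View pics/t0z.png

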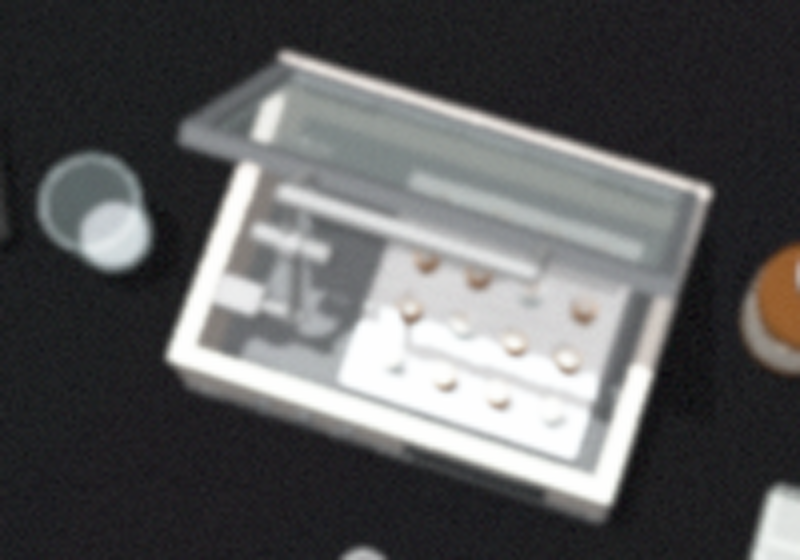

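View pics/s0z.png

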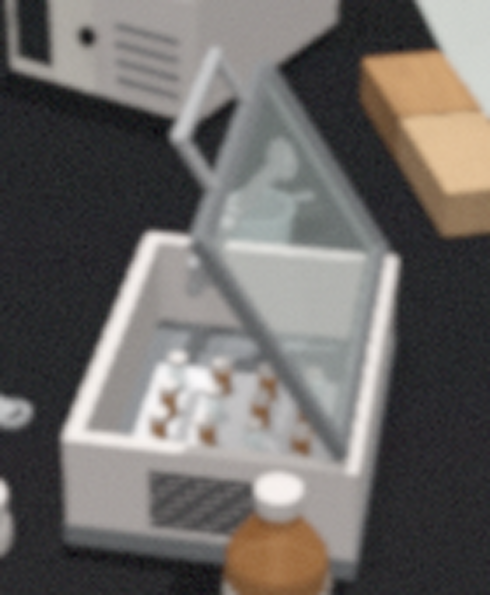

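The zoomed top view shows these features, in zoom pixels:
- Rim corners: (175,355), (607,500), (710,190) and (285,52)
- Handle bar: (283,190) to (533,272)
- Knuckle bar: (255,232) to (325,252)

In the side zoom the handle bar runs from (178,133) to (217,52).

```bash
cat > h.py <<'E'
from plant import r
import numpy as np
def ray(n,u,v):
    m=r.camera_model(n);R=np.array(m["R"]);f=210/np.tan(np.radians(m["fov_y"]/2))
    return -R.T@np.array(m["t"]),R.T@np.array([(u-m["cx"])/f,(v-m["cy"])/f,1])
def onz(n,u,v,z):
    o,d=ray(n,u,v);return o+d*(z-o[2])/d[2]
def proj(n,X):
    m=r.camera_model(n);f=210/np.tan(np.radians(m["fov_y"]/2));c=np.array(m["R"])@X+np.array(m["t"]);return np.array([m["cx"],m["cy"]])+f*c[:2]/c[2]
def shak(o,yaw,p):
    c,s=np.cos(yaw),np.sin(yaw);return np.array([o[0]+c*p[0]-s*p[1],o[1]+s*p[0]+c*p[1],p[2]])
E
python3 - <<'E'
from h import *
from scipy.optimize import least_squares
z=lambda u,v:(150+(u-1.5)/4,120+(v-1.5)/4)
P=[(175,357,(-.11,.15,.1)),(603,503,(-.11,-.15,.1)),(711,192,(.11,-.15,.1)),(285,52,(.11,.15,.1))]
hb=lambda y:(.095-.25*np.cos(1.01),y,.105+.25*np.sin(1.01))
Q=[(283,190,hb(.07)),(535,272,hb(-.07))]
K=[(253,232,None),(327,253,None)]
W=[onz("top",*z(u,v),p[2]) for u,v,p in P+Q]
print(np.round(W,4))
f=lambda x:np.concatenate([(shak(x[:2],x[2],p)-w)[:2] for (u,v,p),w in zip(P+Q,W)])
s=least_squares(f,[.6,0,-.3]);print(s.x,np.degrees(s.x[2]),np.round(s.fun*1e3,1))
o,y=s.x[:2],s.x[2]
k=[onz("top",*z(u,v),.162) for u,v,_ in K];k=np.mean(k,0);print("knuckle",k)
c,sn=np.cos(y),np.sin(y);d=k[:2]-o;print("knuckle local",c*d[0]+sn*d[1],-sn*d[0]+c*d[1])
for p in (hb(.07),hb(-.07)):print(shak(o,y,p),(proj("side",shak(o,y,p))-[230,140])*3.5)
for n,u,v,zz in [("jar",298,273,.05),("spanA",240,263,.005),("spanB",207,295,.005),("beaker",178,179,0),("beakertop",173,169,.085),("bottle",357,188,.15)]:
    X=onz("top",u,v,zz);d=X[:2]-o;print(n,np.round(X,3),"local",np.round([c*d[0]+sn*d[1],-sn*d[0]+c*d[1]],3))
E
```

```text
[[ 0.5864  0.2636  0.1   ]
 [ 0.5027 -0.0175  0.1   ]
 [ 0.7126 -0.0825  0.1   ]
 [ 0.7983  0.2057  0.1   ]
 [ 0.6385  0.1722  0.3167]
 [ 0.5984  0.0338  0.3167]]
[ 0.65161448  0.09229574 -0.28727942] -16.45989812312012 [ 2.3  3.7  1.  -2.9  2.  -0.2  1.3 -0.7 -3.4 -2.  -3.   2.1]
knuckle [0.64999305 0.18605344 0.162     ]
knuckle local -0.028120685398759584 0.08945592386070295
[0.63503927 0.17018423 0.31670796] [215.17913054  54.60740758]
[0.59537109 0.03592167 0.31670796] [178.43998184 138.76001657]
jar [ 0.436 -0.016  0.05 ] local [-0.177 -0.165]
spanA [0.459 0.142 0.005] local [-0.199 -0.007]
spanB [0.369 0.226 0.005] local [-0.309  0.048]
beaker [0.691 0.332 0.   ] local [-0.03   0.242]
beakertop [0.696 0.329 0.085] local [-0.025  0.24 ]
bottle [ 0.647 -0.153  0.15 ] local [ 0.065 -0.236]
```

The pose fit is good to about 3 mm, and the side view agrees with it. Next I'll compute the push standoff.

```bash
cat >> h.py <<'E'
O=np.array([.6516,.0923]);Y=-.2873
def loc(X):
    c,s=np.cos(Y),np.sin(Y);d=np.array(X[:2])-O;return np.array([c*d[0]+s*d[1],-s*d[0]+c*d[1],X[2]])
def st():
    from scipy.spatial.transform import Rotation as Ro
    s=r.get_state();M=Ro.from_euler("xyz",s["eef_rot"],degrees=True).as_matrix();c,sn=np.cos(Y),np.sin(Y);A=np.array([[c,sn,0],[-sn,c,0],[0,0,1]])
    print("t",s["time_s"],"tcp",np.round(s["tcp_pos"],4),"loc",np.round(loc(s["tcp_pos"]),4),"F",np.round(s["contact_force"],1),"w",round(s["gripper_width"],4));print("toolz loc",np.round(A@M[:,2],3),"tooly loc",np.round(A@M[:,1],3),"J",np.round(s["joints"],0));return s
E
python3 - <<'E'
from h import *
st()
for p in [(-.17,.088,.25),(-.1,.088,.21),(-.035,.088,.168)]:print(shak(O,Y,p))
print(shak((0,0),Y,(1,0,0)),shak((0,0),Y,(0,1,0)))
E
```

```text
t 0.1 tcp [0.2069 0.642  0.1893] loc [-0.5822  0.4012  0.1893] F [ 0.6 -0.  -0.4] w 0.0874
toolz loc [ 0.    -0.001 -1.   ] tooly loc [-0.025 -1.     0.001] J [ 89.  21.   1.  -0. -70. -17.]
[0.51350391 0.22486496 0.25      ]
[0.58063478 0.20502949 0.21      ]
[0.64297059 0.18661083 0.168     ]
[ 0.95901245 -0.28336393  0.        ] [0.28336393 0.95901245 0.        ]
```

Request:
carry_out([
  [0.01,-0.035,0.01,0,0,0],
  [0.01,-0.035,0.01,-0.034,-0.115,0],
  [0.015,-0.035,0.01,-0.034,-0.115,0],
  [0.015,-0.035,0.01,-0.034,-0.115,0],
  [0.015,-0.035,0.01,-0.034,-0.115,0],
  [0.015,-0.035,0.005,-0.034,-0.115,0],
  [0.015,-0.035,0,-0.034,-0.115,0],
  [0.015,-0.035,0,-0.034,-0.115,0],
], fingers=1, force=20)

```text
time_s: 0.77
tcp_pos: [0.3237, 0.3598, 0.2465]
eef_rot: [-177.0, -49.6, -19.6]
contact_force: [0.1, -0.5, -0.6]
gripper_width: 0.0401
```

```bash
python3 -c "
from h import *
st()"
```

```text
t 0.7667 tcp [0.3237 0.3598 0.2465] loc [-0.3903  0.1636  0.2465] F [ 0.1 -0.5 -0.6] w 0.0401
toolz loc [ 0.762  0.011 -0.648] tooly loc [-0.015 -0.999 -0.034] J [106.   3. -49.  42. -75. -60.]
```

Request:
carry_out([
  [0.03,-0.022,0,0,0,0],
  [0.03,-0.022,0,0,0,0],
  [0.03,-0.022,0,0,0,0],
  [0.03,-0.022,0,0,0,0],
  [0.03,-0.022,0,0,0,0],
  [0.025,-0.015,0,0,0,0],
  [0,0,0,0,0,0],
])

```text
time_s: 1.35
tcp_pos: [0.5029, 0.2386, 0.2567]
eef_rot: [-178.0, -49.7, -18.4]
contact_force: [0.7, -0.7, -0.5]
gripper_width: 0.0004
```

```bash
python3 -c "
from h import *
st()
import cv2
t=r.capture('top')[100:280,120:360];s=r.capture('side')[80:320,180:400]
cv2.imwrite('pics/t1.png',cv2.resize(t[:,:,::-1],None,fx=3.3,fy=3.3,interpolation=2))
cv2.imwrite('pics/s1.png',cv2.resize(s[:,:,::-1],None,fx=2.5,fy=2.5,interpolation=2))
"
```

```text
t 1.35 tcp [0.5029 0.2386 0.2567] loc [-0.1841  0.0982  0.2567] F [ 0.7 -0.7 -0.5] w 0.0004
toolz loc [ 0.762  0.01  -0.647] tooly loc [-0.006 -1.    -0.023] J [ 70.  -4. -58.  66. -56. -47.]
```

View pics/t1.png

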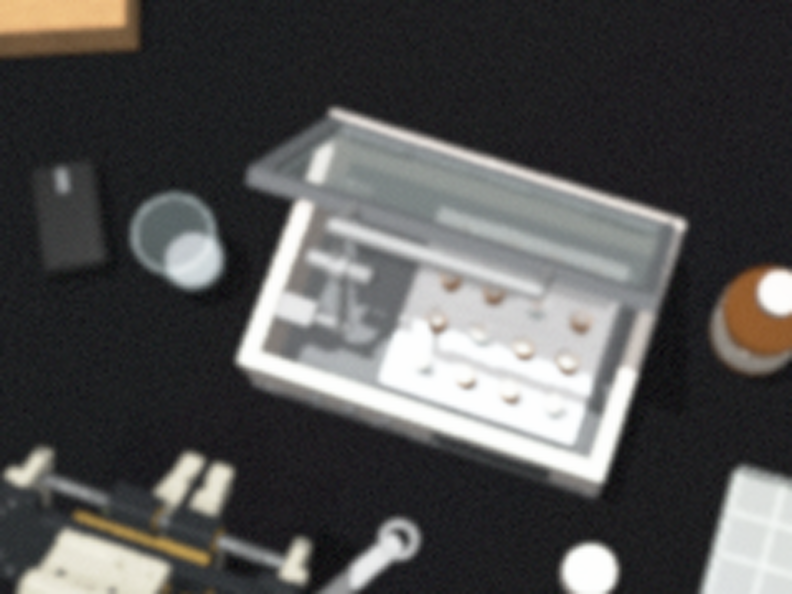

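View pics/s1.png

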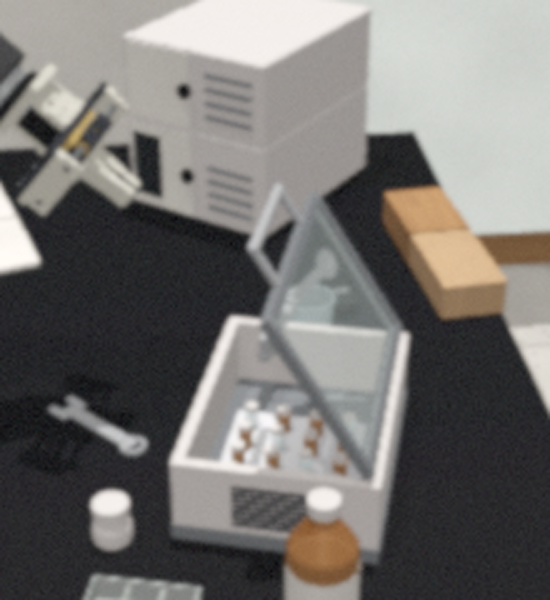

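The fingers are closed and in front of the box, leaning 40° below horizontal. The way to the knuckle bar is clear, so I'll approach to about 15 mm short of contact.

Request:
carry_out([
  [0.025,-0.0095,-0.016,0,0,0],
  [0.025,-0.0095,-0.016,0,0,0],
  [0.025,-0.0095,-0.016,0,0,0],
  [0.025,-0.0095,-0.016,0,0,0],
  [0.02,-0.0075,-0.013,0,0,0],
  [0,0,0,0,0,0],
])

```text
time_s: 1.95
tcp_pos: [0.6213, 0.2195, 0.1919]
eef_rot: [-179.0, -48.1, -17.6]
contact_force: [0.3, 0.1, 0.7]
gripper_width: 0.0005
```

```bash
python3 -c "
from h import *
st()
import cv2
t=r.capture('top')[120:260,150:350];s=r.capture('side')[130:310,220:370]
cv2.imwrite('pics/t2.png',cv2.resize(t[:,:,::-1],None,fx=4,fy=4,interpolation=2))
cv2.imwrite('pics/s2.png',cv2.resize(s[:,:,::-1],None,fx=3.3,fy=3.3,interpolation=2))
"
```

```text
t 1.95 tcp [0.6213 0.2195 0.1919] loc [-0.0651  0.1134  0.1919] F [0.3 0.1 0.7] w 0.0005
toolz loc [ 0.744  0.002 -0.668] tooly loc [-0.007 -1.    -0.011] J [ 41.   6. -57.  95. -39. -54.]
```

View pics/t2.png

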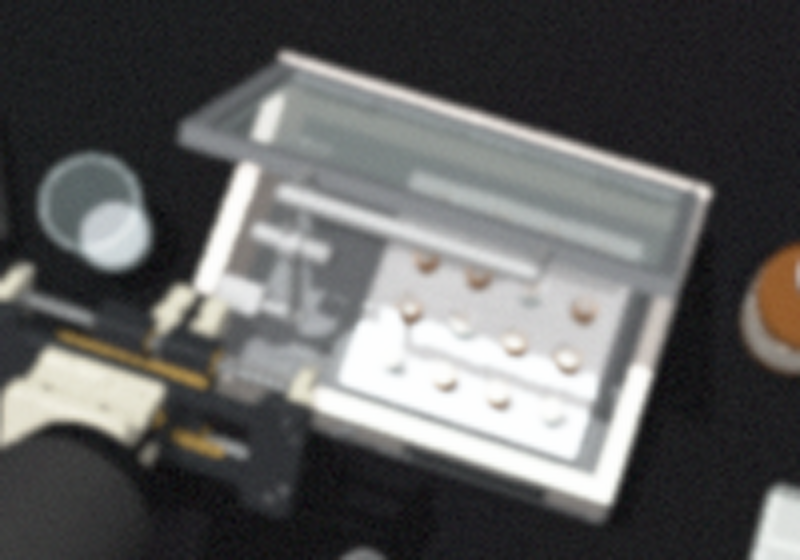

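View pics/s2.png

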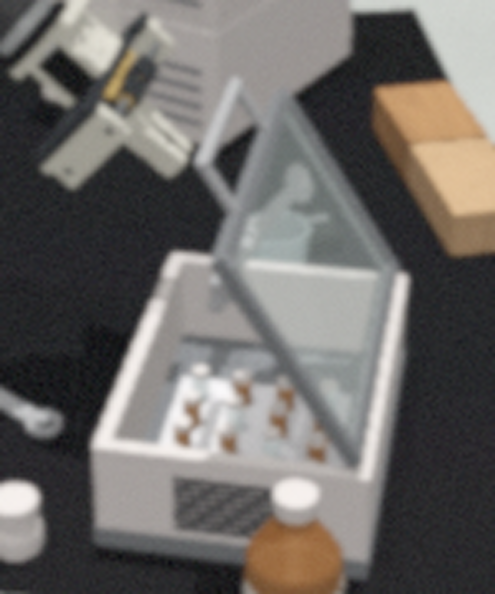

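The arm is short of its target: j4 is at its 95° limit and j3 is near its own. This lean and heading don't suit the arm, so I'll back off and work out its kinematics from the readings to pick a better approach.

Request:
carry_out([
  [-0.03,0.01,0.025,0,0,0],
  [-0.03,0.01,0.025,0,0,0],
  [-0.02,0.005,0.03,0.02,0.08,0],
])

```text
time_s: 2.3
tcp_pos: [0.5509, 0.2355, 0.2584]
eef_rot: [179.5, -45.4, -16.9]
contact_force: [2.9, 0.3, 2.1]
gripper_width: 0.0009
```

```bash
python3 -c "
from h import *
s=st();print(s['joints'],s['tcp_pos'],s['eef_rot'])"
```

```text
t 2.3 tcp [0.5509 0.2355 0.2584] loc [-0.1371  0.1088  0.2584] F [2.9 0.3 2.1] w 0.0009
toolz loc [ 0.712 -0.013 -0.702] tooly loc [-0.013 -1.     0.006] J [ 62.  -1. -52.  64. -51. -37.]
[ 61.73619089  -1.23668498 -52.16919084  64.1615869  -51.0669378
 -36.7931003 ] [0.55092916 0.2354577  0.25835458] [179.53542753 -45.4451493  -16.86939554]
```

Request:
carry_out([
  [-0.02,0,0.03,0.03,0.11,0.0],
  [-0.02,0,0.03,0.03,0.11,0.0],
  [0,0,0.02,0,0.05,0.1],
])

```text
time_s: 2.55
tcp_pos: [0.519, 0.2404, 0.3249]
eef_rot: [178.4, -33.4, -10.7]
contact_force: [1.0, 1.8, 3.4]
gripper_width: 0.0004
```

```bash
python3 -c "
from h import *
s=st();print(s['joints'],s['tcp_pos'],s['eef_rot'])"
```

```text
t 2.55 tcp [0.519  0.2404 0.3249] loc [-0.1691  0.1045  0.3249] F [1.  1.8 3.4] w 0.0004
toolz loc [ 0.55   0.027 -0.834] tooly loc [ 0.085 -0.996  0.023] J [ 66.  -7. -37.  39. -60.  -7.]
[ 65.68227891  -6.8585733  -36.56556681  38.77838    -59.83469927
  -6.76955638] [0.51899324 0.24042529 0.32486324] [178.38904341 -33.40814175 -10.6809057 ]
```

```bash
cat > fk.py <<'E'
import numpy as np
from scipy.spatial.transform import Rotation as Ro
D=[([88.642,20.591,.6325,-.0196,-70.136,-16.506],[.20694,.64190,.18922],[179.904,-.009,-17.871]),
([106,3,-49,42,-75,-60],[.3237,.3598,.2465],[-177,-49.6,-19.6]),([70,-4,-58,66,-56,-47],[.5029,.2386,.2567],[-178,-49.7,-18.4]),
([41,6,-57,95,-39,-54],[.6213,.2195,.1919],[-179,-48.1,-17.6]),
([61.736,-1.237,-52.169,64.162,-51.067,-36.793],[.55093,.23546,.25835],[179.535,-45.445,-16.869]),
([65.682,-6.859,-36.566,38.778,-59.835,-6.770],[.51899,.24043,.32486],[178.389,-33.408,-10.681])]
E
python3 - <<'E'
from fk import *
import itertools
for s1,s4,s5,s6 in itertools.product([1],[1,-1],[1,-1],[1,-1]):
  for off in (0,90,-90,180):
    Rs=[]
    for q,p,e in D:
        R=Ro.from_euler("ZYXYX",[q[0],q[1]-q[2],s4*q[3],-s5*q[4],s6*q[5]],degrees=True)
        Rs.append(R.inv()*Ro.from_euler("xyz",e,degrees=True))
    d=max((Rs[0].inv()*x).magnitude() for x in Rs)
    if off==0: print(s4,s5,s6,np.degrees(d),Rs[0].as_matrix().round(2).tolist())
E
```

```text
Traceback (most recent call last):
  File "scipy/spatial/transform/_rotation.pyx", line 1413, in scipy.spatial.transform._rotation.Rotation.from_euler
ValueError: Expected axis specification to be a non-empty string of upto 3 characters, got ZYXYX
```

Run:
```python
from fk import *
import itertools
e=lambda a,x:Ro.from_euler(a,x,degrees=True)
for s4,s5,s6 in itertools.product([1,-1],[1,-1],[1,-1]):
    Rs=[]
    for q,p,o in D:
        R=e("Z",q[0])*e("Y",q[1]-q[2])*e("X",s4*q[3])*e("Y",-s5*q[4])*e("X",s6*q[5])
        Rs.append(R.inv()*e("xyz",o))
    d=[round(np.degrees((Rs[0].inv()*x).magnitude()),1) for x in Rs]
    print(s4,s5,s6,d,Rs[0].as_matrix().round(3).tolist())
```

```text
1 1 1 [np.float64(0.0), np.float64(97.5), np.float64(105.3), np.float64(133.0), np.float64(105.6), np.float64(88.7)] [[0.001, -0.0, 1.0], [-0.838, 0.545, 0.001], [-0.545, -0.838, 0.0]]
1 1 -1 [np.float64(0.0), np.float64(84.4), np.float64(132.4), np.float64(169.5), np.float64(128.4), np.float64(77.6)] [[0.001, -0.0, 1.0], [-1.0, 0.0, 0.001], [-0.0, -1.0, -0.0]]
1 -1 1 [np.float64(0.0), np.float64(57.3), np.float64(114.8), np.float64(164.6), np.float64(118.4), np.float64(86.4)] [[-0.182, -0.613, -0.769], [-0.981, 0.063, 0.182], [-0.063, 0.788, -0.613]]
1 -1 -1 [np.float64(0.0), np.float64(112.5), np.float64(139.3), np.float64(172.4), np.float64(133.9), np.float64(81.5)] [[-0.182, -0.613, -0.769], [-0.857, 0.482, -0.181], [0.482, 0.626, -0.613]]
-1 1 1 [np.float64(0.0), np.float64(86.6), np.float64(60.7), np.float64(74.4), np.float64(40.6), np.float64(19.5)] [[0.0, -0.0, 1.0], [-0.839, 0.545, 0.0], [-0.545, -0.839, -0.0]]
-1 1 -1 [np.float64(0.0), np.float64(0.6), np.float64(0.4), np.float64(0.6), np.float64(0.0), np.float64(0.0)] [[0.0, -0.0, 1.0], [-1.0, 0.0, 0.0], [-0.0, -1.0, -0.0]]
-1 -1 1 [np.float64(0.0), np.float64(26.7), np.float64(38.4), np.float64(73.4), np.float64(42.5), np.float64(22.1)] [[-0.182, -0.613, -0.769], [-0.981, 0.063, 0.182], [-0.063, 0.788, -0.613]]
-1 -1 -1 [np.float64(0.0), np.float64(82.9), np.float64(60.8), np.float64(85.4), np.float64(51.8), np.float64(27.1)] [[-0.182, -0.613, -0.769], [-0.857, 0.482, -0.182], [0.482, 0.626, -0.613]]
```

```bash
cat >> fk.py <<'E'
e=lambda a,x:Ro.from_euler(a,x,degrees=True)
C=Ro.from_matrix([[0,0,1],[-1,0,0],[0,-1,0]])
def frames(q):
    A=e("Z",q[0]);B=A*e("Y",q[1]);F=A*e("Y",q[1]-q[2]);G=F*e("X",-q[3]);H=G*e("Y",-q[4]);T=H*e("X",-q[5])*C
    return [x.as_matrix() for x in (A,B,F,G,H,T)]
def row(q):
    A,B,F,G,H,T=frames(q)
    return np.column_stack([A,B[:,[2]],F[:,[0,2]],G[:,[2]],H[:,[0]]])
def fitk(D,reg=1e-3,w=None):
    n=row(D[0][0]).shape[1]
    w=[1,.15,.15,.15,1,1]+[1]*(len(D)-6)
    M=np.vstack([row(q)*k for (q,_,_),k in zip(D,w)]);b=np.concatenate([np.array(p)*k for (_,p,_),k in zip(D,w)])
    M=np.vstack([M,reg*np.eye(n)]);b=np.r_[b,np.zeros(n)]
    return np.linalg.lstsq(M,b,rcond=None)[0]
E
python3 - <<'E'
from fk import *
for reg in(1e-3,1e-2):
    x=fitk(D,reg);print(x.round(4))
    for q,p,o in D:print((row(q)@x-p).round(4))
E
```

```text
[ 0.3429 -0.1908  0.1039  0.6796 -0.0548 -0.1216  0.4727  0.8753]
[-0.001   0.0022  0.0243]
[ 0.0525 -0.0749  0.1553]
[ 0.0198 -0.0357  0.0415]
[ 0.0044 -0.0314 -0.0215]
[0.0073 0.0044 0.0067]
[-0.0075 -0.0038 -0.035 ]
[ 0.342  -0.1909  0.101   0.6744 -0.0485 -0.1157  0.4572  0.8559]
[-0.0009  0.0021  0.0247]
[ 0.0489 -0.0697  0.1513]
[ 0.02   -0.034   0.0407]
[ 0.0067 -0.034  -0.0189]
[0.0077 0.004  0.0067]
[-0.0081 -0.0035 -0.0354]
```

Run:
```python
import fk
from fk import *
names={"base":lambda f:np.eye(3),"B2":lambda f:f[1][:,[0,2]],"F":lambda f:f[2][:,[0,2]],"P3":None}
def row2(q,s):
    A,B,F,G,H,T=frames(q)
    B2=(e("Z",q[0])*e("Y",s*q[2])).as_matrix() if s else B
    return np.column_stack([A,B2[:,[0,2]],F[:,[0,2]],G[:,[1]],H[:,[0]]])
for s in(0,1,-1):
    fk.row=lambda q:row2(q,s)
    x=fk.fitk(D,1e-3);print(s,x.round(4));
    for q,p,o in D:print((row2(q,s)@x-p).round(4))
```

```text
0 [ 0.     -0.0014  0.1963  0.0014  0.6016  0.4617  0.0013 -0.1906  0.4133]
[ 0.0001  0.     -0.    ]
[ 0.0014 -0.0057 -0.001 ]
[ 0.0007 -0.0006  0.0005]
[-0.0007 -0.0032  0.0021]
[ 0.0001  0.0002 -0.0001]
[-0.0002  0.      0.    ]
1 [ 0.4556 -0.0049 -0.1948  0.1387  0.5428 -0.0423  0.2541 -0.1873  0.4106]
[ 0.0004 -0.0001 -0.0001]
[ 0.0029 -0.0132  0.0213]
[ 0.006   0.0135 -0.0291]
[ 0.0037 -0.0021 -0.011 ]
[ 0.0001 -0.0003  0.0006]
[-0.0006  0.0005 -0.    ]
-1 [ 0.0654 -0.0024  0.77    0.1132 -0.5897  0.2908  0.553  -0.1895  0.4126]
[ 0.0001 -0.0001  0.0003]
[ 0.0037 -0.0144 -0.0259]
[0.0046 0.0096 0.0279]
[-0.0146 -0.0162 -0.0358]
[0.0005 0.0006 0.0014]
[-0.0003  0.0001 -0.0009]
```

The kinematics fit to sub-millimetre at the exactly logged poses. Now I'll scan lean and heading for feasible joint solutions.

```bash
cat >> fk.py <<'E'
from scipy.optimize import least_squares
def FK(q):
    A,B,F,G,H,T=frames(q)
    return A[:,2]*.1963+B[:,2]*.6016+F[:,0]*.4617+G[:,1]*-.1906+H[:,0]*.4133,T
LO=np.array([-176,-82,-58.2,-173.8,-174.8,-.2])*1.;HI=np.array([176,121.7,71.7,95.5,-.2,173.6]);LO[5]=-173.6
def IK(p,R,q0):
    def f(q):
        P,T=FK(q);return np.r_[(P-p)*5,(Ro.from_matrix(T)*Ro.from_matrix(R).inv()).as_rotvec()]
    s=least_squares(f,np.clip(q0,LO+.1,HI-.1),bounds=(LO,HI),x_scale=30.);return s.x,np.linalg.norm(s.fun)
def Rtool(a,head,flip=1):
    a,h=np.radians([a,head]);z=np.array([np.cos(a)*np.cos(h),np.cos(a)*np.sin(h),-np.sin(a)]);y=flip*np.array([np.sin(h),-np.cos(h),0]);return np.column_stack([np.cross(y,z),y,z])
E
python3 - <<'E'
from fk import *
from h import shak,O,Y
q0=np.array(D[-1][0])
P=[shak(O,Y,p) for p in [(-.16,.088,.26),(-.06,.088,.185),(-.033,.088,.166),(-.007,.088,.151)]]
for a in(40,50,60,65):
  for hd in(-30,-16,0,15,30):
    for st_ in (q0,np.array([30,0,-40,-100,-40,90.]),np.array([10,10,-40,-160,-40,150.])):
      q=st_;out=[]
      for p in P:
        q,er=IK(p,Rtool(a,hd),q);out.append(er)
        if p is P[1]:qm=q
      if max(out[1:])<1e-3:print(a,hd,np.round(out,3),qm.round(),q.round())
E
```

```text
40 -30 [0. 0. 0. 0.] [ 50.  12. -52.  78. -51. -56.] [ 41.  16. -52.  90. -46. -61.]
50 -30 [0. 0. 0. 0.] [ 50.  10. -46.  62. -46. -40.] [ 42.  14. -46.  71. -40. -43.]
50 -30 [0. 0. 0. 0.] [ 50.  10. -46.  62. -46. -40.] [ 42.  14. -46.  71. -40. -43.]
60 -30 [0. 0. 0. 0.] [ 49.  10. -37.  43. -46. -21.] [ 43.  15. -36.  48. -40. -21.]
60 -30 [0. 0. 0. 0.] [ 49.  10. -37.  43. -46. -21.] [ 43.  15. -36.  48. -40. -21.]
60 -16 [0. 0. 0. 0.] [ 46.   6. -43.  48. -36. -10.] [ 38.  11. -42.  55. -30. -12.]
60 -16 [0. 0. 0. 0.] [ 46.   6. -43.  48. -36. -10.] [ 38.  11. -42.  55. -30. -12.]
60 0 [0. 0. 0. 0.] [ 41.   3. -47.  49. -26.   7.] [ 32.   8. -47.  60. -18.   2.]
60 0 [0. 0. 0. 0.] [ 41.   3. -47.  49. -26.   7.] [ 32.   8. -47.  60. -18.   2.]
60 15 [0. 0. 0. 0.] [ 39.   1. -45.  37. -20.  34.] [ 32.   8. -44.  42. -12.  34.]
60 15 [0. 0. 0. 0.] [ 39.   1. -45.  37. -20.  34.] [ 32.   8. -44.  42. -12.  34.]
60 15 [0. 0. 0. 0.] [ 39.   1. -45.  37. -20.  34.] [ 32.   8. -44.  42. -12.  34.]
60 30 [0. 0. 0. 0.] [ 36.   2. -35.   8. -24.  77.] [ 31.   9. -29.   2. -22.  87.]
60 
[... 557 characters left out ...]
 37.  10. -36.  34. -27.  24.]
65 0 [0. 0. 0. 0.] [ 43.   5. -38.  32. -33.  22.] [ 37.  10. -36.  34. -27.  24.]
65 0 [0. 0. 0. 0.] [ 43.   5. -38.  32. -33.  22.] [ 37.  10. -36.  34. -27.  24.]
65 15 [0. 0. 0. 0.] [ 40.   4. -35.  21. -30.  48.] [ 35.  10. -33.  20. -25.  53.]
65 15 [0. 0. 0. 0.] [ 40.   4. -35.  21. -30.  48.] [ 35.  10. -33.  20. -25.  53.]
65 15 [0. 0. 0. 0.] [ 40.   4. -35.  21. -30.  48.] [ 35.  10. -33.  20. -25.  53.]
65 30 [0. 0. 0. 0.] [ 36.   4. -29.   5. -32.  80.] [ 31.  11. -24.   1. -30.  88.]
65 30 [0. 0. 0. 0.] [ 36.   4. -29.   5. -32.  80.] [ 31.  11. -24.   1. -30.  88.]
65 30 [0. 0. 0. 0.] [ 36.   4. -29.   5. -32.  80.] [ 31.  11. -24.   1. -30.  88.]
```

```bash
cat >> fk.py <<'E'
def need(p,R):
    from h import r,st
    s=st();T=e("xyz",s["eef_rot"])
    print("dp",np.round(p-s["tcp_pos"],4),"dw",(Ro.from_matrix(R)*T.inv()).as_rotvec().round(3))
E
python3 - <<'E'
from fk import *
from h import shak,O,Y
need(shak(O,Y,(-.12,.09,.24)),Rtool(48,-28))
need(shak(O,Y,(-.052,.09,.177)),Rtool(48,-28))
for p in [(-.12,.09,.24),(-.052,.09,.177),(0,.09,.148)]:print(IK(shak(O,Y,p),Rtool(48,-28),np.array([50,10,-46,62,-46,-40.])))
E
```

```text
t 2.55 tcp [0.519  0.2404 0.3249] loc [-0.1691  0.1045  0.3249] F [1.  1.8 3.4] w 0.0004
toolz loc [ 0.55   0.027 -0.834] tooly loc [ 0.085 -0.996  0.023] J [ 66.  -7. -37.  39. -60.  -7.]
dp [ 0.043  -0.0278 -0.0849] dw [-0.029 -0.149 -0.284]
t 2.55 tcp [0.519  0.2404 0.3249] loc [-0.1691  0.1045  0.3249] F [1.  1.8 3.4] w 0.0004
toolz loc [ 0.55   0.027 -0.834] tooly loc [ 0.085 -0.996  0.023] J [ 66.  -7. -37.  39. -60.  -7.]
dp [ 0.1082 -0.0471 -0.1479] dw [-0.029 -0.149 -0.284]
(array([ 60.72993619,   3.40169734, -46.06914921,  54.81459803,
       -54.93649671, -37.46514887]), np.float64(1.2556251658466881e-11))
(array([ 47.7526322 ,  10.17290802, -48.91329143,  69.65350447,
       -43.76540594, -43.95543282]), np.float64(1.5202304367939986e-12))
(array([ 39.12550924,  14.56966762, -48.00361781,  79.7540994 ,
       -38.79234894, -47.3592671 ]), np.float64(2.798265006667722e-10))
```

Request:
carry_out([
  [0.01,-0.007,-0.02,-0.007,-0.037,-0.07],
  [0.01,-0.007,-0.02,-0.007,-0.037,-0.07],
  [0.01,-0.007,-0.02,-0.007,-0.037,-0.07],
  [0.01,-0.007,-0.02,-0.007,-0.037,-0.07],
  [0,0,0,0,0,0],
])

```text
time_s: 2.97
tcp_pos: [0.5535, 0.2279, 0.2572]
eef_rot: [-179.8, -42.3, -24.9]
contact_force: [0.9, -1.4, -1.5]
gripper_width: 0.0008
```

Run:
```python
from fk import *
from h import shak,O,Y
need(shak(O,Y,(-.052,.09,.177)),Rtool(48,-28))
```

```text
t 2.9667 tcp [0.5535 0.2279 0.2572] loc [-0.1325  0.1022  0.2572] F [ 0.9 -1.4 -1.5] w 0.0008
toolz loc [ 0.666 -0.095 -0.74 ] tooly loc [-0.145 -0.989 -0.003] J [ 63.   1. -46.  55. -56. -35.]
dp [ 0.0737 -0.0345 -0.0802] dw [-0.     0.006 -0.056]
```

Request:
carry_out([
  [0.016,-0.0075,-0.017,0,0,-0.015],
  [0.016,-0.0075,-0.017,0,0,-0.015],
  [0.016,-0.0075,-0.017,0,0,-0.015],
  [0.016,-0.0075,-0.017,0,0,-0.01],
  [0.01,-0.005,-0.012,0,0,0],
  [0,0,0,0,0,0],
])

```text
time_s: 3.47
tcp_pos: [0.6246, 0.2061, 0.1811]
eef_rot: [-179.8, -42.3, -26.2]
contact_force: [0.3, -1.2, 0.6]
gripper_width: 0.0004
```

Run:
```python
from fk import *
from h import *
need(shak(O,Y,(-.052,.09,.177)),Rtool(48,-28))
import cv2
t=r.capture('top')[120:260,150:350];s=r.capture('side')[130:310,220:370]
cv2.imwrite('pics/t3.png',cv2.resize(t[:,:,::-1],None,fx=4,fy=4,interpolation=2))
cv2.imwrite('pics/s3.png',cv2.resize(s[:,:,::-1],None,fx=3.3,fy=3.3,interpolation=2))
```

```text
t 3.4667 tcp [0.6246 0.2061 0.1811] loc [-0.0582  0.1014  0.1811] F [ 0.3 -1.2  0.6] w 0.0004
toolz loc [ 0.664 -0.11  -0.74 ] tooly loc [-0.166 -0.986 -0.003] J [ 49.   9. -50.  71. -43. -44.]
dp [ 0.0027 -0.0127 -0.0041] dw [-0.     0.005 -0.034]
```

View pics/t3.png

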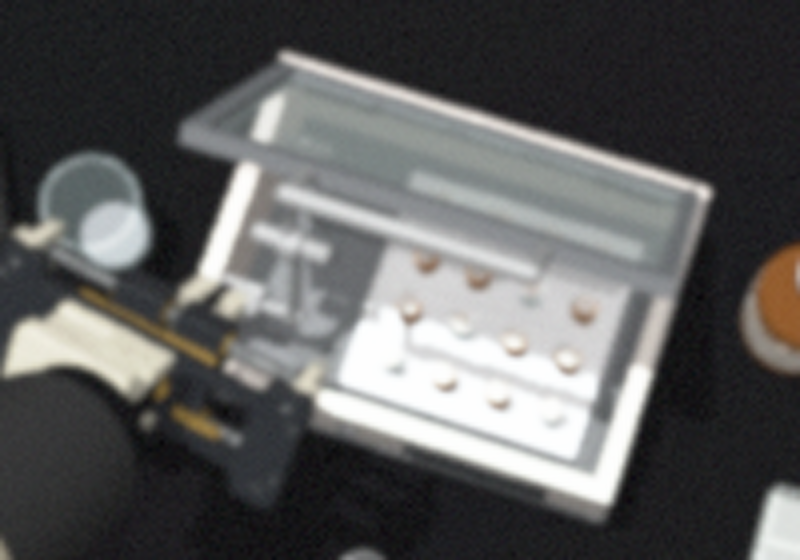

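View pics/s3.png

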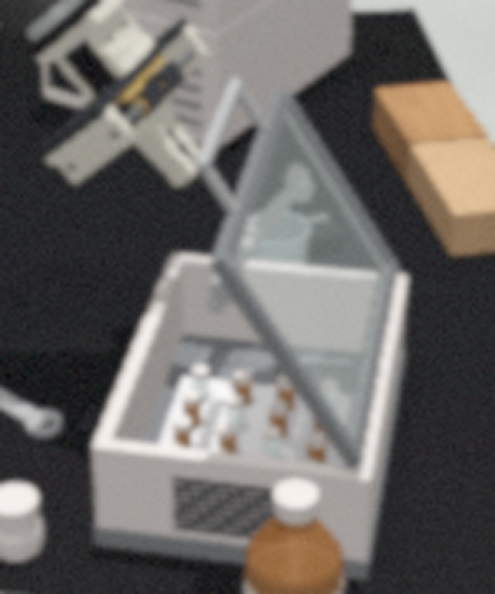

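Run:
```python
from h import *
X=np.array([.6246,.2061,.1811])
print((proj("top",X)-[150,120])*4,(proj("side",X)-[220,130])*3.3)
for p in [(-.026,.088,.162),(-.026,.113,.162),(-.026,.063,.162)]:
  K=shak(O,Y,p);print((proj("top",K)-[150,120])*4,(proj("side",K)-[220,130])*3.3)
```

```text
[249.67298231 271.65594185] [219.86720112 206.36491421]
[291.81137681 238.62936194] [252.76238021 236.06901487]
[254.25623221 226.11404487] [257.7568638  221.98578661]
[329.46474255 251.17741137] [247.62507463 250.55496641]
```

Run:
```python
from h import *
import cv2
X=np.array([.6246,.2061,.1811])
out=[]
for n in("top","side"):
    im=r.capture(n)[:,:,::-1].astype(float);im=(255*(im/255)**.5).astype(np.uint8)
    u,v=proj(n,X);x0,y0=int(u)-30,int(v)-30
    z=cv2.resize(im[y0:y0+60,x0:x0+60],None,fx=6.6,fy=6.6,interpolation=2)
    c=(int((u-x0)*6.6),int((v-y0)*6.6));cv2.drawMarker(z,c,(0,0,255),0,12,1);out.append(z)
cv2.imwrite("pics/z4.png",np.hstack(out))
```

```text
(no output)
```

View pics/z4.png

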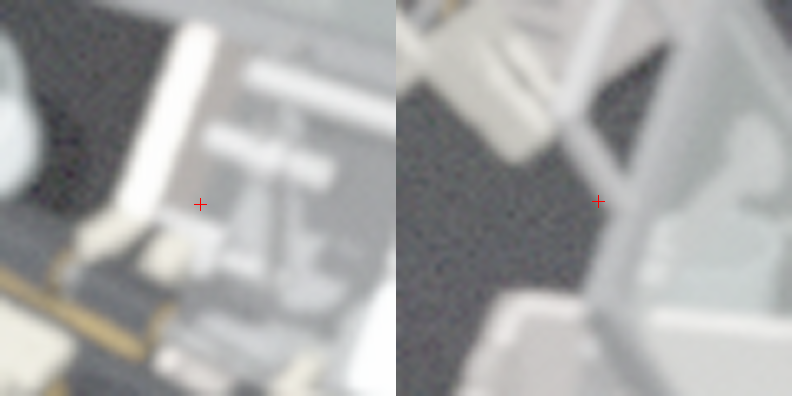

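Run:
```python
from h import *
X=np.array([.6246,.2061,.1811])
def tri(a,b):
    o1,d1=ray("top",*a);o2,d2=ray("side",*b)
    A=np.column_stack([d1,-d2]);t=np.linalg.lstsq(A,o2-o1,rcond=None)[0];p,q=o1+t[0]*d1,o2+t[1]*d2;return (p+q)/2,np.linalg.norm(p-q)
a=proj("top",X);b=proj("side",X);a0=a.astype(int)-30;b0=b.astype(int)-30
P,g=tri(a0+np.array([145,225])/6.6,b0+np.array([535-396,140])/6.6)
print(P,g,P-X,"loc",loc(P),loc(P)-loc(X))
```

```text
[0.60365972 0.22132443 0.20687712] 0.011640595291987278 [-0.02094028  0.01522443  0.02577712] loc [-0.08253619  0.11015149  0.20687712] [-0.02439604  0.0086667   0.02577712]
```

Run:
```python
from h import *
import cv2
X=np.array([.2069,.6419,.1892])
u,v=proj("side",X);print(u,v)
im=cv2.imread("pics/side0.png").astype(float);im=(255*(im/255)**.5).astype(np.uint8)
x0,y0=int(u)-50,int(v)-60
z=cv2.resize(im[y0:y0+90,x0:x0+100],None,fx=6.6,fy=6.6,interpolation=2)
cv2.drawMarker(z,(int((u-x0)*6.6),int((v-y0)*6.6)),(0,0,255),0,12,1)
cv2.imwrite("pics/z5.png",z)
```

```text
160.02040899659994 136.39458473827503
```

View pics/z5.png

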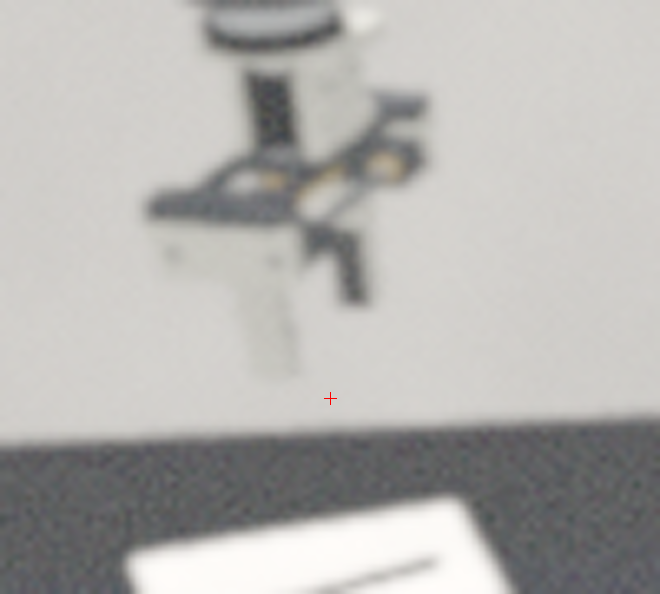

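The visible finger ends sit about 33 mm behind the reported TCP along the tool axis. The last part of the fingers may be missing from the picture, or the TCP may be offset. I'll line the tool axis up through the bar and creep in under force watch, which works in either case.

Request:
carry_out([
  [0.005,-0.008,0.001,0,0,0],
  [0.005,-0.006,0,0,0,0],
  [0,0,0,0,0,0],
])

```text
time_s: 3.92
tcp_pos: [0.6344, 0.1963, 0.1889]
eef_rot: [-179.1, -42.5, -26.3]
contact_force: [0.5, -0.2, 0.7]
gripper_width: 0.0002
```

```bash
python3 -c "
from h import *
st();print(shak((0,0),Y,(.664,-.11,-.74)))"
```

```text
t 3.9167 tcp [0.6344 0.1963 0.1889] loc [-0.0459  0.0949  0.1889] F [ 0.5 -0.2  0.7] w 0.0002
toolz loc [ 0.668 -0.1   -0.738] tooly loc [-0.161 -0.987 -0.012] J [ 46.   9. -50.  72. -42. -43.]
[ 0.60561424 -0.29364502 -0.74      ]
```

Request:
carry_out([
  [0.002,-0.001,-0.006,0,0,0],
  [0.003,-0.002,-0.005,0,0,0],
  [0.003,-0.002,-0.004,0,0,0],
])

```text
time_s: 4.17
tcp_pos: [0.6432, 0.192, 0.1771]
eef_rot: [-178.7, -42.6, -26.5]
contact_force: [-0.1, -0.5, 0.9]
gripper_width: 0.0005
```

Request:
carry_out([
  [0.003,-0.002,-0.004,0,0,0],
  [0,0,0,0,0,0],
])

```text
time_s: 4.33
tcp_pos: [0.6467, 0.1892, 0.1728]
eef_rot: [-178.7, -42.6, -26.5]
contact_force: [0.0, -0.7, 1.0]
gripper_width: 0.0002
```

```bash
python3 -c "
from h import *
st()"
```

```text
t 4.3333 tcp [0.6467 0.1892 0.1728] loc [-0.0322  0.0916  0.1728] F [ 0.  -0.7  1. ] w 0.0002
toolz loc [ 0.67  -0.096 -0.736] tooly loc [-0.16  -0.987 -0.017] J [ 42.  10. -51.  78. -40. -47.]
```

Request:
carry_out([
  [0.003,-0.0015,-0.004,0,0,0],
  [0.003,-0.0015,-0.004,0,0,0],
  [0,0,0,0,0,0],
])

```text
time_s: 4.58
tcp_pos: [0.6534, 0.1857, 0.1644]
eef_rot: [-178.7, -42.6, -26.6]
contact_force: [-0.6, 0.1, -0.6]
gripper_width: 0.0004
```

Request:
carry_out([
  [0.003,-0.0015,-0.004,0,0,0],
  [0,0,0,0,0,0],
])

```text
time_s: 4.75
tcp_pos: [0.6568, 0.1838, 0.16]
eef_rot: [-178.7, -42.6, -26.5]
contact_force: [-0.5, 0.5, -0.2]
gripper_width: 0.0006
```

Run:
```python
from h import *
s=st()
import cv2
X=s["tcp_pos"]
out=[]
for n in("top","side"):
    im=r.capture(n)[:,:,::-1].astype(float);im=(255*(im/255)**.5).astype(np.uint8)
    u,v=proj(n,X);x0,y0=int(u)-30,int(v)-30
    z=cv2.resize(im[y0:y0+60,x0:x0+60],None,fx=6.6,fy=6.6,interpolation=2)
    c=(int((u-x0)*6.6),int((v-y0)*6.6));cv2.drawMarker(z,c,(0,0,255),0,12,1);out.append(z)
cv2.imwrite("pics/z6.png",np.hstack(out))
```

```text
t 4.75 tcp [0.6568 0.1838 0.16  ] loc [-0.0209  0.0892  0.16  ] F [-0.5  0.5 -0.2] w 0.0006
toolz loc [ 0.67  -0.097 -0.736] tooly loc [-0.16  -0.987 -0.016] J [ 40.  11. -51.  83. -38. -49.]
```

View pics/z6.png

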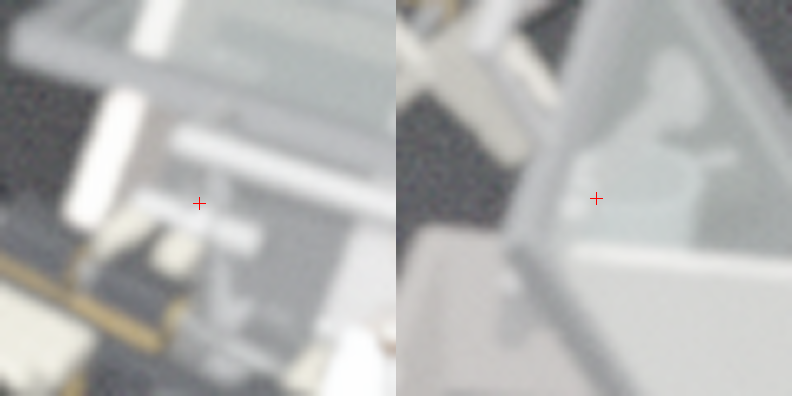

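Run:
```python
from h import *
import cv2
s_,c_=np.sin(1.01),np.cos(1.01)
h=lambda d,y:(.095-d*c_,y,.105+d*s_)
pts={}
for i,p in enumerate([(-.11,.15,.1),(-.11,-.15,.1),(.11,-.15,.1),(.11,.15,.1),(-.11,-.15,0),(.11,-.15,0)]):pts["c%d"%i]=p
pts.update(hl=h(.205,.145),hr=h(.205,-.145),b1=h(.25,.07),b2=h(.25,-.07),ft=(-.055,.088,.09),up=h(.14,.088),k=(-.026,.088,.162))
for n,z0,sc,f in(("top",(150,120),4,"t0z"),("side",(230,140),3.5,"s0z")):
    im=cv2.imread(f"pics/{f}.png")
    for k,p in pts.items():
        q=((proj(n,shak(O,Y,p))-z0)*sc).astype(int);cv2.drawMarker(im,tuple(map(int,q)),(0,0,255),0,10,1);cv2.putText(im,k,tuple(map(int,q+4)),0,.45,(0,255,0),1)
    cv2.imwrite(f"pics/{f}m.png",im)
```

```text
(no output)
```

View pics/t0zm.png

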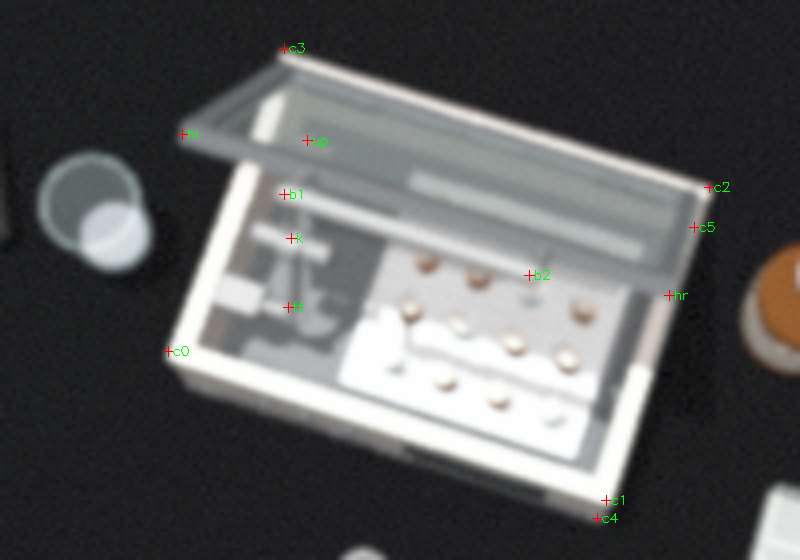

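View pics/s0zm.png

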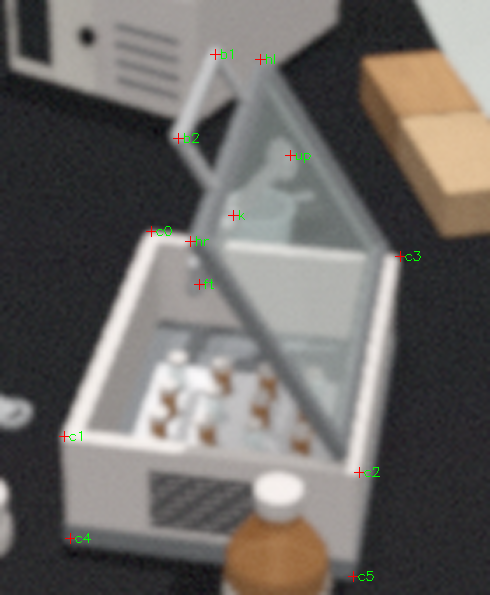

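The model overlay matches both views, so the cameras are right and the physical tip really is about 30 mm behind the reported TCP. I'll keep creeping along the axis, shifting slightly to the right.

Request:
carry_out([
  [0.003,-0.0025,-0.004,0,0,0],
  [0.003,-0.0025,-0.004,0,0,0],
  [0,0,0,0,0,0],
])

```text
time_s: 5.1
tcp_pos: [0.663, 0.1797, 0.1536]
eef_rot: [-178.6, -42.7, -26.6]
contact_force: [1.0, 0.0, -0.1]
gripper_width: 0.0007
```

Request:
carry_out([
  [0.003,-0.0025,-0.004,0,0,0],
  [0,0,0,0,0,0],
])

```text
time_s: 5.27
tcp_pos: [0.6661, 0.1774, 0.1502]
eef_rot: [-178.6, -42.7, -26.6]
contact_force: [-0.7, 0.1, -0.0]
gripper_width: 0.0007
```

```bash
cat > look.py <<'E'
from h import *
import cv2,sys
def look(name,off=-.03,win=30):
    from scipy.spatial.transform import Rotation as Ro
    s=st();M=Ro.from_euler("xyz",s["eef_rot"],degrees=True).as_matrix()
    out=[]
    for n in("top","side"):
        im=r.capture(n)[:,:,::-1].astype(float);im=(255*(im/255)**.5).astype(np.uint8)
        X=s["tcp_pos"];u,v=proj(n,X);x0,y0=int(u)-win,int(v)-win;sc=396/(2*win)
        z=cv2.resize(im[max(y0,0):y0+2*win,max(0,x0):x0+2*win],None,fx=sc,fy=sc,interpolation=2)
        for d,c in((0,(0,0,255)),(off,(0,200,0))):
            u,v=proj(n,X+M[:,2]*d);cv2.drawMarker(z,(int((u-x0)*sc),int((v-y0)*sc)),c,0,12,1)
        out.append(z)
    cv2.imwrite(f"pics/{name}.png",np.hstack(out))
if __name__=="__main__":look(sys.argv[1],*map(float,sys.argv[2:3]))
E
python3 look.py z7
```

```text
t 5.2667 tcp [0.6661 0.1774 0.1502] loc [-0.0102  0.0857  0.1502] F [-0.7  0.1 -0. ] w 0.0007
toolz loc [ 0.672 -0.095 -0.735] tooly loc [-0.159 -0.987 -0.018] J [ 37.  12. -52.  87. -37. -51.]
```

View pics/z7.png

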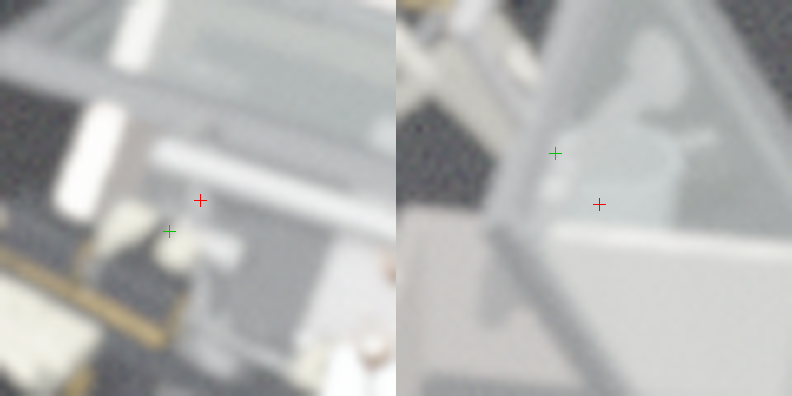

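Run:
```python
from fk import *
from h import *
q0=np.array([40,12,-50,75,-38,-45.])
for a,hd in((47,-26),(52,-30),(55,-30),(58,-30),(55,-35),(60,-30)):
    R=Rtool(a,hd);
    for lp in((-.04,.088,.170),(-.006,.088,.150),(0.006,.088,.143)):
        q,er=IK(shak(O,Y,lp)+.03*R[:,2],R,q0);print(a,hd,q.round(),round(er,4))
R=Rtool(56,-32)
need(shak(O,Y,(-.048,.088,.172))+.03*R[:,2],R)
```

```text
47 -26 [ 39.  13. -52.  85. -38. -51.] 0.0
47 -26 [ 33.  16. -50.  92. -36. -54.] 0.0
47 -26 [ 31.  17. -50.  95. -35. -55.] 0.0
52 -30 [ 43.  13. -46.  67. -40. -41.] 0.0
52 -30 [ 38.  17. -45.  74. -37. -43.] 0.0
52 -30 [ 36.  18. -45.  76. -36. -44.] 0.0
55 -30 [ 44.  13. -44.  61. -39. -34.] 0.0
55 -30 [ 39.  16. -43.  66. -36. -36.] 0.0
55 -30 [ 37.  18. -43.  68. -35. -37.] 0.0
58 -30 [ 44.  13. -41.  54. -39. -28.] 0.0
58 -30 [ 40.  17. -40.  58. -36. -29.] 0.0
58 -30 [ 38.  18. -40.  60. -35. -29.] 0.0
55 -35 [ 45.  15. -41.  56. -43. -36.] 0.0
55 -35 [ 41.  18. -40.  60. -40. -37.] 0.0
55 -35 [ 40.  19. -40.  62. -39. -37.] 0.0
60 -30 [ 44.  14. -39.  49. -40. -23.] 0.0
60 -30 [ 40.  17. -38.  53. -36. -24.] 0.0
60 -30 [ 39.  18. -38.  54. -35. -24.] 0.0
t 5.3667 tcp [0.6662 0.1777 0.1509] loc [-0.0102  0.086   0.1509] F [-0.2  0.1 -0.2] w 0.0004
toolz loc [ 0.672 -0.094 -0.734] tooly loc [-0.159 -0.987 -0.019] J [ 37.  12. -52.  87. -37. -51.]
dp [-0.0215  0.0038 -0.0038] dw [ 0.057  0.143 -0.11 ]
```

I'll steepen the lean slightly to take j4 away from its limit, pivoting about the visible tip.

Request:
carry_out([
  [-0.009,0.002,0,0.02,0.06,-0.05],
  [-0.009,0.001,-0.001,0.02,0.06,-0.05],
  [0,0,0,0,0,0],
])

```text
time_s: 5.62
tcp_pos: [0.6535, 0.1773, 0.152]
eef_rot: [-179.9, -37.3, -30.5]
contact_force: [-0.0, 2.3, 0.7]
gripper_width: 0.0005
```

```bash
python3 look.py z8
```

```text
t 5.6167 tcp [0.6535 0.1773 0.152 ] loc [-0.0222  0.082   0.152 ] F [-0.   2.3  0.7] w 0.0005
toolz loc [ 0.588 -0.144 -0.796] tooly loc [-0.24  -0.971 -0.002] J [ 44.  13. -45.  65. -40. -39.]
```

View pics/z8.png

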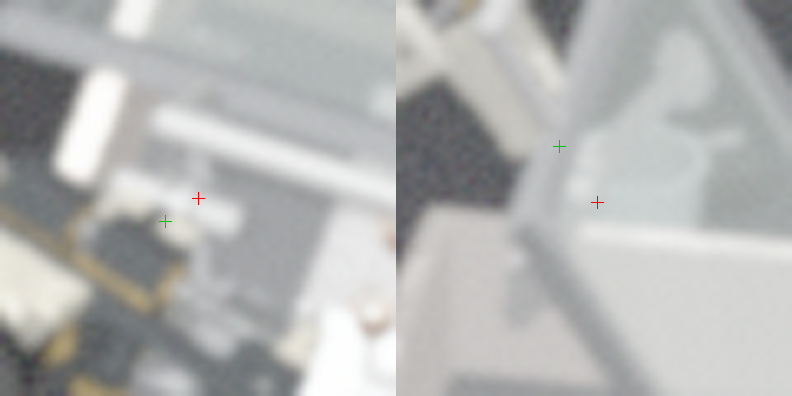

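Request:
carry_out([
  [0.0042,-0.0012,-0.0025,0,0,0],
  [0.0042,-0.0012,-0.0025,0,0,0],
  [0.0042,-0.0012,-0.0025,0,0,0],
])

```text
time_s: 5.97
tcp_pos: [0.6674, 0.1767, 0.1453]
eef_rot: [180.0, -37.9, -29.4]
contact_force: [-3.6, 0.3, 2.7]
gripper_width: 0.0003
```

Request:
carry_out([
  [0.0042,-0.0012,-0.0025,0,0,0],
  [0,0,0,0,0,0],
])

```text
time_s: 6.13
tcp_pos: [0.6728, 0.1748, 0.142]
eef_rot: [179.9, -38.0, -29.2]
contact_force: [-1.4, 3.8, 2.5]
gripper_width: 0.0003
```

```bash
python3 look.py z9
```

```text
t 6.1333 tcp [0.6728 0.1748 0.142 ] loc [-0.003   0.0851  0.142 ] F [-1.4  3.8  2.5] w 0.0003
toolz loc [ 0.6   -0.137 -0.788] tooly loc [-0.222 -0.975  0.001] J [ 41.  14. -46.  70. -38. -41.]
```

View pics/z9.png

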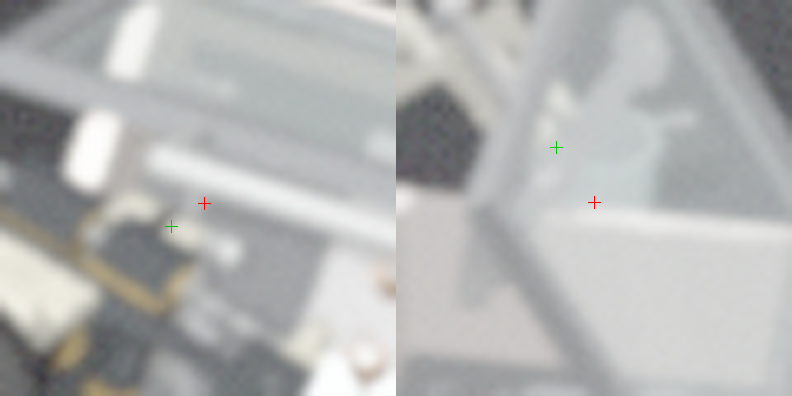

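Request:
carry_out([
  [0.0042,-0.0012,-0.0025,0,0,0],
  [0.0042,-0.0012,-0.0025,0,0,0],
  [0.0042,-0.0012,-0.0025,0,0,0],
])

```text
time_s: 6.48
tcp_pos: [0.6834, 0.1714, 0.1319]
eef_rot: [179.9, -37.8, -29.1]
contact_force: [-10.0, 4.5, -3.2]
gripper_width: 0.0004
```

```bash
sed -i 's/    cv2.imwrite/    print([tuple(map(int,proj(n,s["tcp_pos"])-win)) for n in ("top","side")]);cv2.imwrite/' look.py; python3 look.py z10
```

```text
t 6.4833 tcp [0.6834 0.1714 0.1319] loc [0.0081 0.0849 0.1319] F [-10.    4.5  -3.2] w 0.0004
toolz loc [ 0.597 -0.136 -0.791] tooly loc [-0.22  -0.975  0.002] J [ 39.  16. -46.  73. -37. -41.]
[(199, 140), (277, 182)]
```

View pics/z10.png

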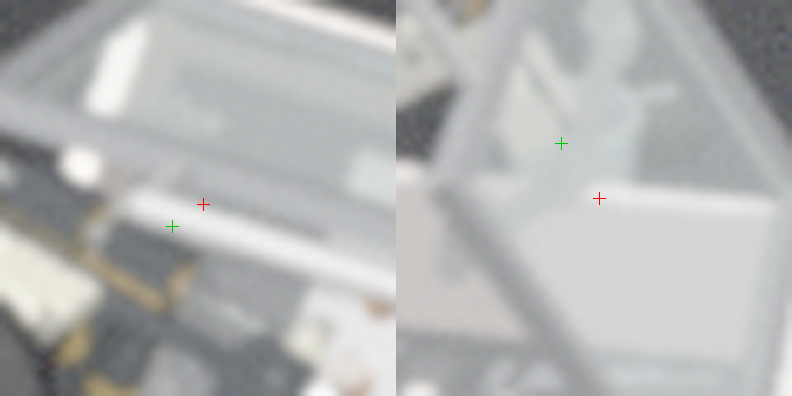

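```bash
python3 -c "
from look import *
look('z11',-.03,60)"
```

```text
t 6.5833 tcp [0.6835 0.1711 0.1313] loc [0.0083 0.0846 0.1313] F [-4.3  3.8 -2.6] w 0.0008
toolz loc [ 0.597 -0.137 -0.791] tooly loc [-0.221 -0.975  0.003] J [ 39.  16. -46.  73. -37. -41.]
[(170, 111), (247, 152)]
```

View pics/z11.png

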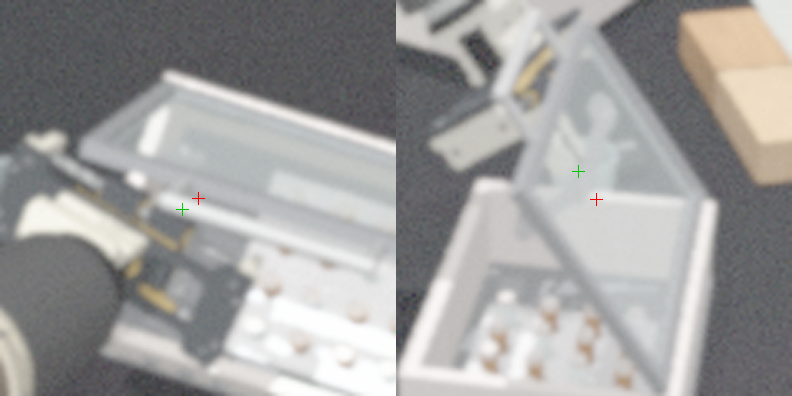

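Request:
carry_out([
  [0.004,-0.0012,-0.0015,0,0,0],
  [0.003,-0.001,-0.0015,0,0,0],
  [0,0,0,0,0,0],
])

```text
time_s: 6.93
tcp_pos: [0.6863, 0.17, 0.1217]
eef_rot: [179.5, -37.2, -28.6]
contact_force: [-1.7, 1.8, 0.6]
gripper_width: 0.0008
```

```bash
python3 -c "
from look import *
look('z12',-.03,35)"
```

```text
t 6.9333 tcp [0.6863 0.17   0.1217] loc [0.0112 0.0844 0.1217] F [-1.7  1.8  0.6] w 0.0008
toolz loc [ 0.59  -0.136 -0.796] tooly loc [-0.216 -0.976  0.007] J [ 38.  16. -46.  74. -36. -42.]
[(195, 136), (273, 180)]
```

View pics/z12.png

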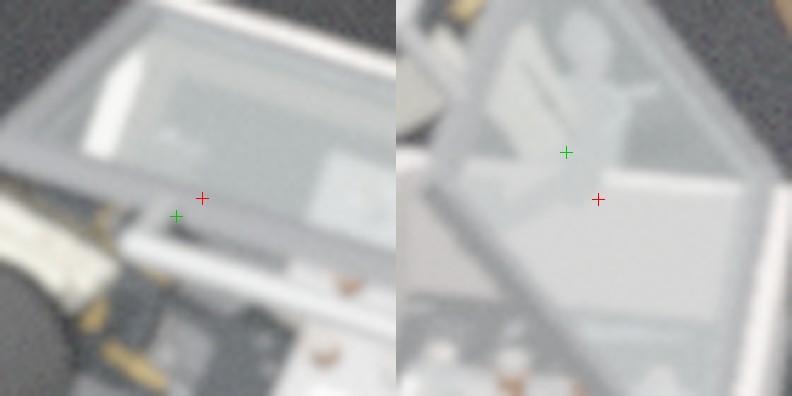

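Run:
```python
from h import *
for th in (1.01,.98,.95,.92,.9,.88,.85,.8,.75):
    h=lambda d,y:(.095-d*np.cos(th),y,.105+d*np.sin(th))
    print(th,*[ (proj(n,shak(O,Y,h(.25,y)))).round(1) for n in("top","side") for y in(.07,-.07)])
import cv2
for n in("top","side"):
    im=r.capture(n)[:,:,::-1];y0,x0=(110,160) if n=="top" else (130,210)
    cv2.imwrite(f"pics/w13{n}.png",cv2.resize(im[y0:y0+140,x0:x0+180],None,fx=4,fy=4,interpolation=2))
st()
```

```text
1.01 [221.2 168.7] [282.3 189. ] [291.5 155.6] [281.  179.6]
0.98 [220.4 171.8] [281.4 192.1] [289.2 156.8] [278.5 180.9]
0.95 [219.7 175. ] [280.4 195.2] [287. 158.] [276.1 182.1]
0.92 [218.9 178. ] [279.5 198.2] [284.8 159.3] [273.8 183.5]
0.9 [218.5 180.1] [278.9 200.2] [283.4 160.2] [272.3 184.4]
0.88 [218. 182.] [278.3 202.2] [282.1 161.1] [270.8 185.4]
0.85 [217.4 185. ] [277.5 205.1] [280.  162.5] [268.7 186.9]
0.8 [216.4 189.7] [276.1 209.7] [276.8 165. ] [265.2 189.4]
0.75 [215.5 194.3] [274.8 214.2] [273.8 167.6] [262.  192.2]
t 7.1333 tcp [0.6866 0.1697 0.1227] loc [0.0116 0.0841 0.1227] F [-4.1  2.5 -3.8] w 0.0006
toolz loc [ 0.591 -0.136 -0.795] tooly loc [-0.217 -0.976  0.007] J [ 38.  16. -46.  74. -36. -42.]
```

View pics/w13top.png

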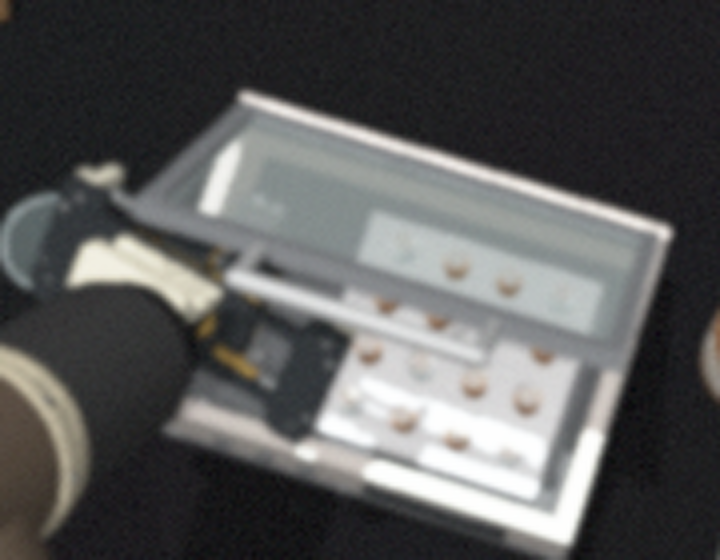

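View pics/w13side.png

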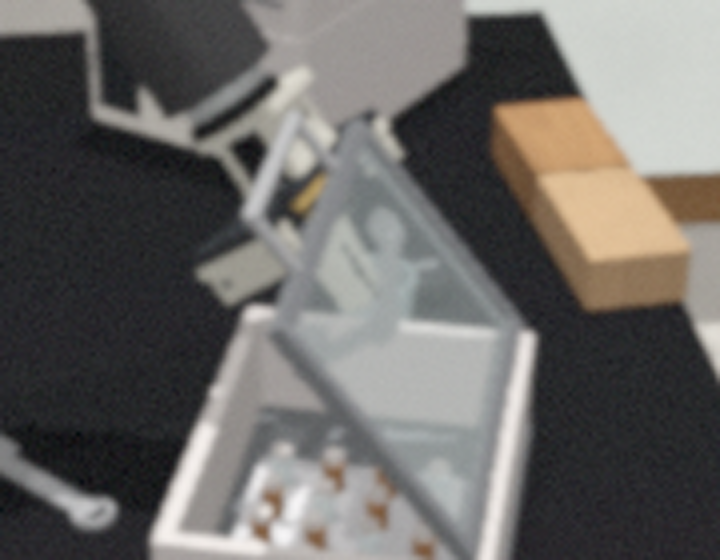

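The knuckle has folded well past straight: the handle end in the top view at about (218,177.5) gives a hood angle near 0.925 rad, so a fold near 1.0. I'll stop pushing and retreat slowly straight out in front, watching that the hood stays up without the gripper.

Request:
carry_out([
  [-0.004,0.001,0,0,0,0],
  [-0.004,0.001,0,0,0,0],
  [-0.004,0.001,0,0,0,0],
])

```text
time_s: 7.38
tcp_pos: [0.6753, 0.1711, 0.1238]
eef_rot: [179.5, -37.5, -28.9]
contact_force: [-0.2, -0.0, -0.4]
gripper_width: 0.0006
```

Run:
```python
from h import *
import cv2
for n in("top",):
    im=r.capture(n)[:,:,::-1];y0,x0=(110,160) if n=="top" else (130,210)
    cv2.imwrite(f"pics/w14{n}.png",cv2.resize(im[y0:y0+140,x0:x0+180],None,fx=4,fy=4,interpolation=2))
st()
```

```text
t 7.4333 tcp [0.6747 0.1713 0.1239] loc [-0.0002  0.0823  0.1239] F [-0.4  0.3  0.2] w 0.0005
toolz loc [ 0.592 -0.139 -0.794] tooly loc [-0.22  -0.976  0.007] J [ 39.  16. -47.  73. -36. -42.]
```

View pics/w14top.png

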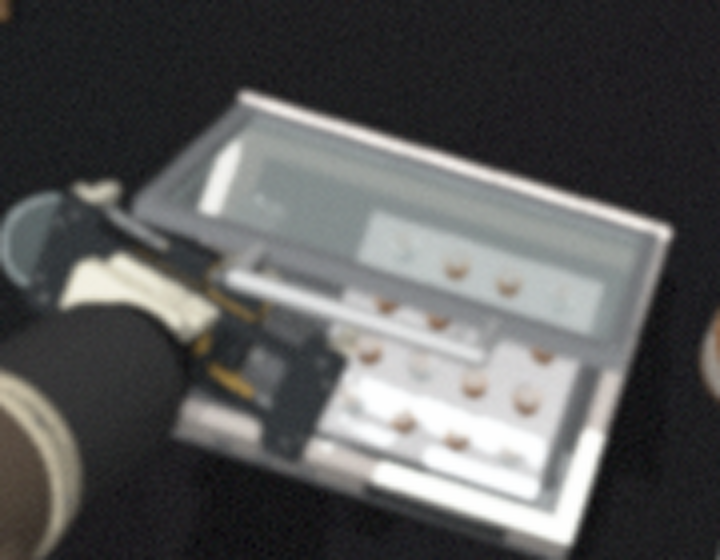

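Contact force is zero and the hood hasn't moved, so it holds on its own. I'll retreat the rest of the way.

Request:
carry_out([
  [-0.01,0.003,0,0,0,0],
  [-0.018,0.005,0.001,0,0,0],
  [-0.018,0.005,0.002,0,0,0],
  [-0.018,0.005,0.005,0,0,0],
  [-0.018,0.005,0.01,0,0,0],
  [-0.02,0.005,0.02,0,0,0],
  [-0.02,0.005,0.025,0,0,0],
  [-0.02,0.005,0.025,0,0,0],
])

```text
time_s: 8.1
tcp_pos: [0.5247, 0.2039, 0.2112]
eef_rot: [178.9, -37.4, -29.0]
contact_force: [0.6, 1.2, 1.6]
gripper_width: 0.0006
```

Run:
```python
from h import *
from fk import *
import cv2
for n in("top","side"):
    im=r.capture(n)[:,:,::-1];y0,x0=(110,160) if n=="top" else (130,210)
    cv2.imwrite(f"pics/w15{n}.png",cv2.resize(im[y0:y0+140,x0:x0+180],None,fx=4,fy=4,interpolation=2))
th=.925
hb=lambda d,y,th:(.095-d*np.cos(th),y,.105+d*np.sin(th))
yd=np.degrees(Y)
# candidates: tool vertical, jaws along shaker x
for yaw in(yd+90,yd-90):
    R=e("xyz",[180,0,yaw]).as_matrix();print(yaw,R[:,1].round(2))
    for t in(.925,.5,.03):
        b=shak(O,Y,hb(.25,0,t));
        for zz in((.45,) if t==.925 else ())+(b[2]-.019,b[2]-.05):
            q,er=IK(np.r_[b[:2],zz],R,np.array([30,20,-20,0,-70,60 if yaw<0 else -100.]));print(t,b.round(3),zz.round(3) if hasattr(zz,'round') else zz,q.round(),round(er,4))
b=shak(O,Y,hb(.25,0,.925))
for yaw in(yd+90,yd-90): need(b+[0,0,.2],e("xyz",[180,0,yaw]).as_matrix())
```

```text
73.53892254589145 [ 0.96 -0.28  0.  ]
0.925 [0.598 0.108 0.305] 0.45 [   9.    7.   18.  -22.  -91. -174.] 0.7506
0.925 [0.598 0.108 0.305] 0.286 [   8.   10.    1.  -25.  -74. -174.] 0.6485
0.925 [0.598 0.108 0.305] 0.255 [   8.   11.   -1.  -26.  -71. -174.] 0.629
0.5 [0.532 0.128 0.225] 0.206 [   9.    7.  -12.  -29.  -64. -174.] 0.6214
0.5 [0.532 0.128 0.225] 0.175 [  10.    9.  -14.  -30.  -61. -174.] 0.5995
0.03 [0.503 0.136 0.112] 0.093 [  12.   11.  -23.  -32.  -50. -174.] 0.5482
0.03 [0.503 0.136 0.112] 0.062 [  13.   13.  -24.  -33.  -46. -174.] 0.5228
-106.46107745410855 [-0.96  0.28  0.  ]
0.925 [0.598 0.108 0.305] 0.45 [  28.   12.   21.    0. -100.  -45.] 0.0
0.925 [0.598 0.108 0.305] 0.286 [ 28.  12.   1.   0. -79. -45.] 0.0
0.925 [0.598 0.108 0.305] 0.255 [ 28.  13.  -2.   0. -75. -45.] 0.0
0.5 [0.532 0.128 0.225] 0.206 [ 34.   8. -14.  -0. -68. -50.] 0.0
0.5 [0.532 0.128 0.225] 0.175 [ 34.   9. -17.  -0. -64. -50.] 0.0
0.03 [0.503 0.136 0.112] 0.093 [ 37.  11. -26.  -0. -53. -53.] 0.0
0.03 [0.503 0.136 0.112] 0.062 [ 37.  13. -28.   0. -49. -53.] 0.0
t 8.2 tcp [0.5254 0.2076 0.2149] loc [-0.1537  0.0748  0.2149] F [0.6 0.2 0.1] w 0.0002
toolz loc [ 0.592 -0.142 -0.793] tooly loc [-0.224 -0.975  0.007] J [ 64.   2. -47.  48. -55. -36.]
dp [ 0.073  -0.0996  0.2897] dw [-0.274  0.696  1.723]
t 8.2 tcp [0.5254 0.2076 0.2149] loc [-0.1537  0.0748  0.2149] F [0.6 0.2 0.1] w 0.0002
toolz loc [ 0.592 -0.142 -0.793] tooly loc [-0.224 -0.975  0.007] J [ 64.   2. -47.  48. -55. -36.]
dp [ 0.073  -0.0996  0.2897] dw [ 0.656  0.258 -1.296]
```

View pics/w15top.png

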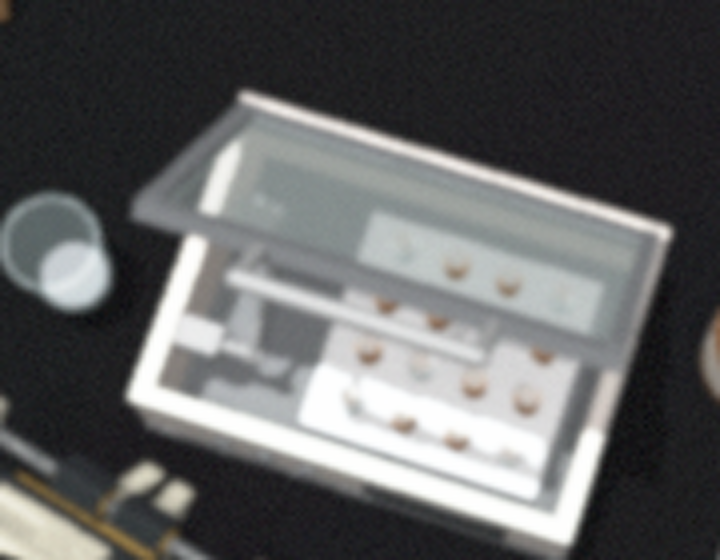

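View pics/w15side.png

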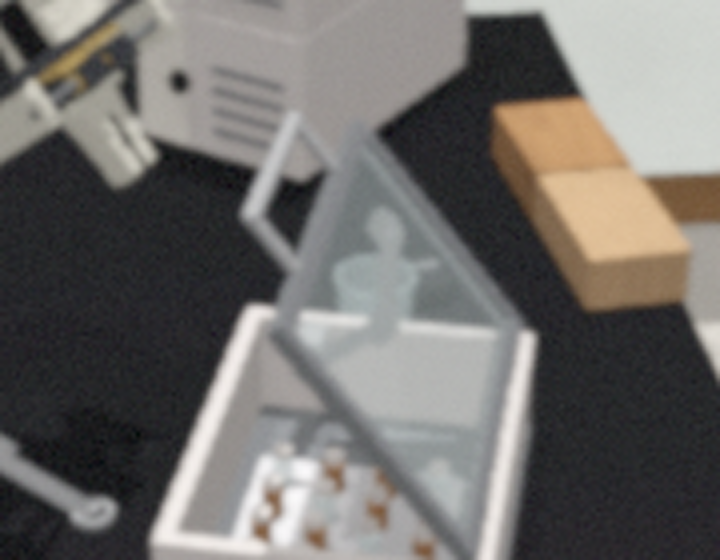

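The hood stands at about 0.92 rad with the stay visibly folded: the handle runs from (218,178) to (281,198) in the top view. Next I'll rise, turn the tool vertical with the jaws across the bar, and open the fingers partly.

Request:
carry_out([
  [-0.005,0,0.038,0,0,0],
  [0,0,0.038,0,0,0],
  [0,0,0.038,0,0,0],
  [0,0,0.035,0.055,0.0215,-0.108],
  [0,0,0.025,0.055,0.0215,-0.108],
  [0,0,0.02,0.055,0.0215,-0.108],
  [0,0,0.02,0.055,0.0215,-0.108],
  [0,0,0,0.055,0.0215,-0.108],
  [0,0,0,0.055,0.0215,-0.108],
  [0,0,0,0.055,0.0215,-0.108],
  [0,0,0,0.055,0.0215,-0.108],
  [0,0,0,0.055,0.0215,-0.108],
], fingers=0.2)

```text
time_s: 9.2
tcp_pos: [0.5119, 0.2048, 0.4375]
eef_rot: [-175.1, -7.9, -88.6]
contact_force: [-0.1, -0.7, -0.5]
gripper_width: 0.0353
```

```bash
cat > nb.py <<'E'
from h import *
from fk import *
import sys
th=float(sys.argv[1]);dz=float(sys.argv[2])
hb=lambda d,y,th:(.095-d*np.cos(th),y,.105+d*np.sin(th))
b=shak(O,Y,hb(.25,0,th));need(b+[0,0,dz],e("xyz",[180,0,np.degrees(Y)-90]).as_matrix())
E
python3 nb.py .92 .12
```

```text
t 9.2 tcp [0.5119 0.2048 0.4375] loc [-0.1659  0.0683  0.4375] F [-0.1 -0.7 -0.5] w 0.0353
toolz loc [ 0.123 -0.104 -0.987] tooly loc [-0.945 -0.317 -0.084] J [ 49.   4.   7.   9. -95. -47.]
dp [ 0.0856 -0.0965 -0.0136] dw [ 0.148  0.066 -0.317]
```

Request:
carry_out([
  [0.018,-0.02,0,0.05,0.022,-0.105],
  [0.018,-0.02,0,0.05,0.022,-0.105],
  [0.018,-0.02,0,0.048,0.022,-0.105],
  [0.018,-0.02,0,0,0,0],
  [0.012,-0.015,0,0,0,0],
  [0,0,0,0,0,0],
])

```text
time_s: 9.7
tcp_pos: [0.599, 0.1039, 0.4357]
eef_rot: [179.5, 0.5, -107.9]
contact_force: [-0.2, 0.6, -0.8]
gripper_width: 0.035
```

```bash
python3 nb.py .92 .1; python3 -c "
from look import *
look('z16',-.03,60)"
```

```text
t 9.7 tcp [0.599  0.1039 0.4357] loc [-0.0538 -0.0038  0.4357] F [-0.2  0.6 -0.8] w 0.035
toolz loc [-0.008  0.008 -1.   ] tooly loc [-1.     0.025  0.009] J [ 28.  11.  19.  -1. -98. -46.]
dp [-0.0015  0.0044 -0.0318] dw [-0.01  -0.006  0.025]
t 9.7 tcp [0.599  0.1039 0.4357] loc [-0.0538 -0.0038  0.4357] F [-0.2  0.6 -0.8] w 0.035
toolz loc [-0.008  0.008 -1.   ] tooly loc [-1.     0.025  0.009] J [ 28.  11.  19.  -1. -98. -46.]
[(187, 110), (219, 64)]
```

View pics/z16.png

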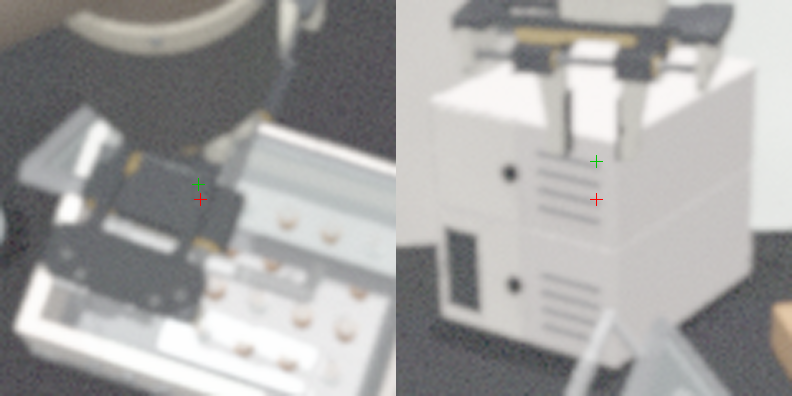

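The side view confirms it: the finger ends sit at row ~157 of the zoom, level with the green marker, about 32 mm behind the reported TCP. I'll descend centred on the bar with that offset allowed for.

Request:
carry_out([
  [0,0.003,-0.022,-0.01,-0.006,0.02],
  [0,0.001,-0.022,0,0,0],
  [-0.001,0,-0.022,0,0,0],
  [-0.001,0,-0.022,0,0,0],
  [-0.001,0,-0.022,0,0,0],
  [0,0,-0.01,0,0,0],
  [0,0,0,0,0,0],
])

```text
time_s: 10.38
tcp_pos: [0.5889, 0.1153, 0.3134]
eef_rot: [-179.8, 0.2, -106.3]
contact_force: [-0.3, 0.3, 0.9]
gripper_width: 0.0349
```

```bash
python3 nb.py .92 -.048; python3 -c "
from look import *
look('z17',-.033,45)"
```

```text
t 10.3833 tcp [0.5889 0.1153 0.3134] loc [-0.0666  0.0043  0.3134] F [-0.3  0.3  0.9] w 0.0349
toolz loc [ 0.004  0.003 -1.   ] tooly loc [-1.    -0.004 -0.004] J [ 30.  10.   2.   0. -82. -46.]
dp [ 0.0085 -0.007  -0.0575] dw [-0.002  0.004 -0.004]
t 10.3833 tcp [0.5889 0.1153 0.3134] loc [-0.0666  0.0043  0.3134] F [-0.3  0.3  0.9] w 0.0349
toolz loc [ 0.004  0.003 -1.   ] tooly loc [-1.    -0.004 -0.004] J [ 30.  10.   2.   0. -82. -46.]
[(200, 145), (231, 121)]
```

View pics/z17.png

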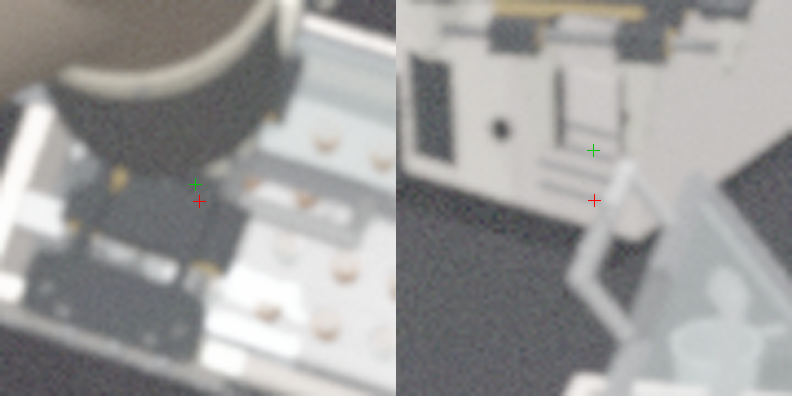

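Request:
carry_out([
  [0.009,-0.007,0,0,0,0],
  [0,0,-0.01,0,0,0],
  [0,0,0,0,0,0],
])

```text
time_s: 10.73
tcp_pos: [0.6017, 0.109, 0.3099]
eef_rot: [-179.3, 0.5, -106.2]
contact_force: [0.1, -0.2, -1.1]
gripper_width: 0.0353
```

```bash
python3 nb.py .92 -.048
```

```text
t 10.7333 tcp [0.6017 0.109  0.3099] loc [-0.0526  0.0019  0.3099] F [ 0.1 -0.2 -1.1] w 0.0353
toolz loc [ 0.012  0.008 -1.   ] tooly loc [-1.    -0.005 -0.012] J [ 29.  11.   3.   0. -81. -45.]
dp [-0.0042 -0.0007 -0.054 ] dw [-0.004  0.014 -0.005]
```

Request:
carry_out([
  [-0.002,0,-0.009,0,0.005,0],
  [0,0,-0.009,0,0.005,0],
  [0,0,-0.009,0,0,0],
  [0,0,0,0,0,0],
])

```text
time_s: 11.07
tcp_pos: [0.6005, 0.1088, 0.2817]
eef_rot: [-179.8, 0.4, -106.2]
contact_force: [0.7, -0.5, -1.0]
gripper_width: 0.0349
```

```bash
python3 nb.py .92 -.048; python3 -c "
from look import *
look('z18',-.033,45)"
```

```text
t 11.0667 tcp [0.6005 0.1088 0.2817] loc [-0.0537  0.0013  0.2817] F [ 0.7 -0.5 -1. ] w 0.0349
toolz loc [ 0.003  0.007 -1.   ] tooly loc [-1.    -0.004 -0.003] J [ 28.  12.   0.  -0. -78. -45.]
dp [-0.003  -0.0005 -0.0258] dw [-0.005  0.005 -0.004]
t 11.0667 tcp [0.6005 0.1088 0.2817] loc [-0.0537  0.0013  0.2817] F [ 0.7 -0.5 -1. ] w 0.0349
toolz loc [ 0.003  0.007 -1.   ] tooly loc [-1.    -0.004 -0.003] J [ 28.  12.   0.  -0. -78. -45.]
[(204, 144), (235, 133)]
```

View pics/z18.png

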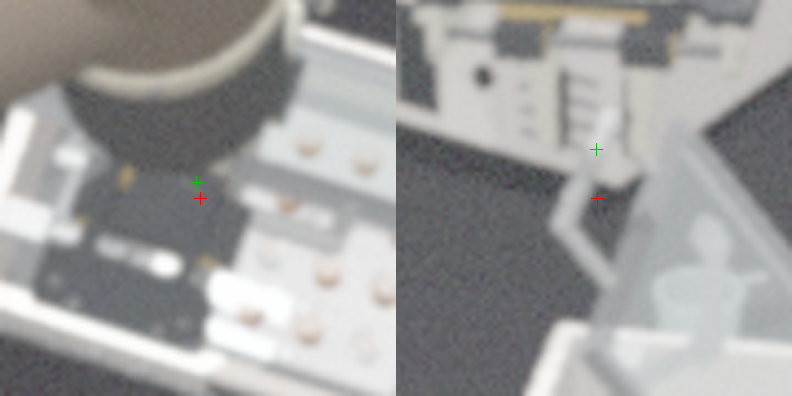

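The bar is lined up between the two fingers in the side view, with the tips about 8 mm above it. I'll go down 25 mm more.

Request:
carry_out([
  [-0.001,0,-0.009,0,0,0],
  [-0.001,0,-0.009,0,0,0],
  [0,0,-0.007,0,0,0],
  [0,0,0,0,0,0],
])

```text
time_s: 11.5
tcp_pos: [0.5992, 0.1089, 0.257]
eef_rot: [-179.6, 0.5, -106.2]
contact_force: [-0.7, 0.0, -1.0]
gripper_width: 0.0351
```

```bash
python3 nb.py .92 -.048; python3 -c "
from look import *
look('z19',-.033,45)"
```

```text
t 11.5 tcp [0.5992 0.1089 0.257 ] loc [-0.0549  0.0011  0.257 ] F [-0.7  0.  -1. ] w 0.0351
toolz loc [ 0.006  0.008 -1.   ] tooly loc [-1.    -0.004 -0.007] J [ 29.  12.  -2.  -0. -75. -45.]
dp [-0.0018 -0.0006 -0.0011] dw [-0.006  0.009 -0.004]
t 11.5 tcp [0.5992 0.1089 0.257 ] loc [-0.0549  0.0011  0.257 ] F [-0.7  0.  -1. ] w 0.0351
toolz loc [ 0.006  0.008 -1.   ] tooly loc [-1.    -0.004 -0.007] J [ 29.  12.  -2.  -0. -75. -45.]
[(204, 147), (235, 141)]
```

View pics/z19.png

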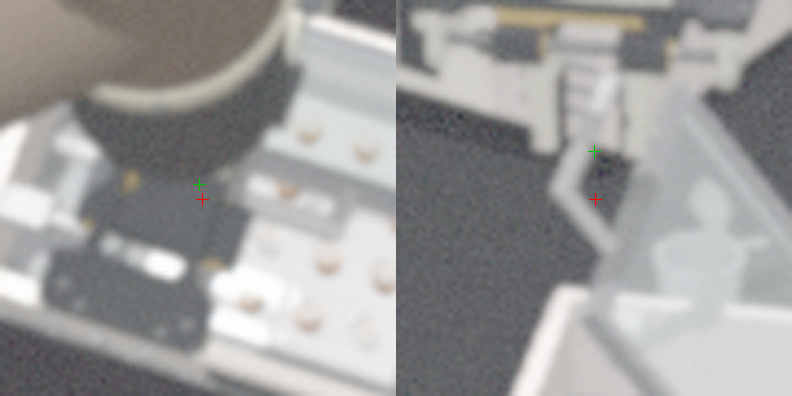

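The bar now sits about 15 mm above the finger ends, between the pads. Closing.

Request:
carry_out([
  [0,0,0,0,0,0],
  [0,0,0,0,0,0],
  [0,0,0,0,0,0],
  [0,0,0,0,0,0],
  [0,0,0,0,0,0],
  [0,0,0,0,0,0],
], fingers=1, force=20)

```text
time_s: 12.1
tcp_pos: [0.5977, 0.1097, 0.2605]
eef_rot: [-179.7, 0.5, -106.2]
contact_force: [4.0, -2.4, -5.7]
gripper_width: 0.0111
```

```bash
python3 nb.py .92 -.048
```

```text
t 12.1 tcp [0.5977 0.1097 0.2605] loc [-0.0566  0.0014  0.2605] F [ 4.  -2.4 -5.7] w 0.0111
toolz loc [ 0.005  0.009 -1.   ] tooly loc [-1.    -0.005 -0.005] J [ 29.  12.  -2.  -0. -75. -45.]
dp [-0.0002 -0.0014 -0.0046] dw [-0.008  0.008 -0.005]
```

Gripped: the opening is 11 mm on the 12 mm bar. I'll lower along the arc in gentle steps.

Request:
carry_out([
  [-0.0057,0.0017,-0.0046,0,0,0],
  [-0.0056,0.0016,-0.0048,0,0,0],
  [-0.0055,0.0016,-0.0049,0,0,0],
  [-0.0053,0.0015,-0.0051,0,0,0],
  [-0.0052,0.0015,-0.0052,0,0,0],
  [-0.005,0.0015,-0.0054,0,0,0],
])

```text
time_s: 12.6
tcp_pos: [0.5653, 0.1193, 0.2301]
eef_rot: [-179.4, 0.7, -106.2]
contact_force: [1.9, -1.1, 0.0]
gripper_width: 0.0111
```

```bash
cat > arc.py <<'E'
from h import *
s=st();l=loc(s["tcp_pos"]);x,z=.095-l[0],l[2]+.0434-.105
th=np.arctan2(z,x);print("theta",th,"r",np.hypot(x,z))
for t in np.arange(th-.015,th-.4,-.03):
    if t<0:break
    dx,dz=-.0075*np.sin(t),-.0075*np.cos(t);print(round(t,3),(np.array([.959*dx,-.283*dx,dz])).round(4))
E
python3 arc.py
```

```text
t 12.6 tcp [0.5653 0.1193 0.2301] loc [-0.0904  0.0014  0.2301] F [ 1.9 -1.1  0. ] w 0.0111
toolz loc [ 0.011  0.011 -1.   ] tooly loc [-1.    -0.004 -0.011] J [ 31.   9.  -9.   0. -71. -48.]
theta 0.7375188983759631 r 0.25055258639263694
0.723 [-0.0048  0.0014 -0.0056]
0.693 [-0.0046  0.0014 -0.0058]
0.663 [-0.0044  0.0013 -0.0059]
0.633 [-0.0043  0.0013 -0.006 ]
0.603 [-0.0041  0.0012 -0.0062]
0.573 [-0.0039  0.0011 -0.0063]
0.543 [-0.0037  0.0011 -0.0064]
0.513 [-0.0035  0.001  -0.0065]
0.483 [-0.0033  0.001  -0.0066]
0.453 [-0.0031  0.0009 -0.0067]
0.423 [-0.0029  0.0009 -0.0068]
0.393 [-0.0028  0.0008 -0.0069]
0.363 [-0.0026  0.0008 -0.007 ]
```

The reading is on the arc (r = 0.2505) and forces are small, so I'll continue.

Request:
carry_out([
  [-0.0048,0.0014,-0.0056,0,0,0],
  [-0.0046,0.0014,-0.0058,0,0,0],
  [-0.0044,0.0013,-0.0059,0,0,0],
  [-0.0043,0.0013,-0.006,0,0,0],
  [-0.0041,0.0012,-0.0062,0,0,0],
  [-0.0039,0.0011,-0.0063,0,0,0],
])

```text
time_s: 13.1
tcp_pos: [0.5356, 0.1278, 0.1899]
eef_rot: [-179.4, 0.6, -106.2]
contact_force: [3.0, -0.6, -0.5]
gripper_width: 0.0115
```

```bash
python3 arc.py;python3 -c "
from look import *
look('z20',-.033,45)"
```

```text
t 13.1 tcp [0.5356 0.1278 0.1899] loc [-0.1213  0.0012  0.1899] F [ 3.  -0.6 -0.5] w 0.0115
toolz loc [ 0.011  0.011 -1.   ] tooly loc [-1.    -0.005 -0.011] J [ 34.   8. -16.   0. -65. -50.]
theta 0.5352016620843648 r 0.2514893523453956
0.52 [-0.0036  0.0011 -0.0065]
0.49 [-0.0034  0.001  -0.0066]
0.46 [-0.0032  0.0009 -0.0067]
0.43 [-0.003   0.0009 -0.0068]
0.4 [-0.0028  0.0008 -0.0069]
0.37 [-0.0026  0.0008 -0.007 ]
0.34 [-0.0024  0.0007 -0.0071]
0.31 [-0.0022  0.0006 -0.0071]
0.28 [-0.002   0.0006 -0.0072]
0.25 [-0.0018  0.0005 -0.0073]
0.22 [-0.0016  0.0005 -0.0073]
0.19 [-0.0014  0.0004 -0.0074]
0.16 [-0.0011  0.0003 -0.0074]
t 13.1 tcp [0.5356 0.1278 0.1899] loc [-0.1213  0.0012  0.1899] F [ 3.  -0.6 -0.5] w 0.0115
toolz loc [ 0.011  0.011 -1.   ] tooly loc [-1.    -0.005 -0.011] J [ 34.   8. -16.   0. -65. -50.]
[(197, 179), (212, 160)]
```

View pics/z20.png

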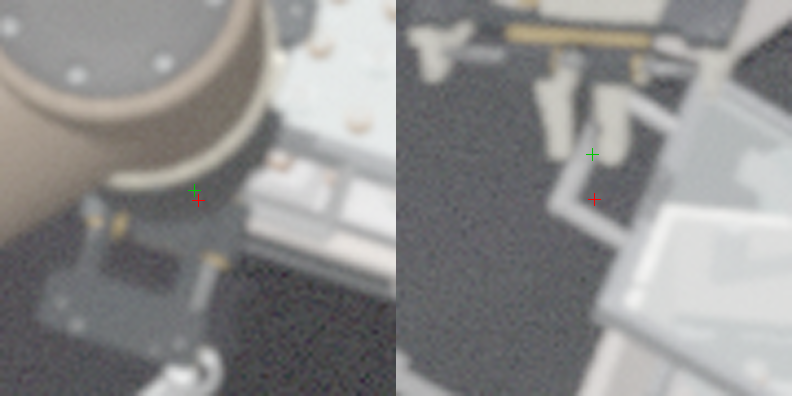

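The bar is still pinched between the pads and the hood is coming down with it (θ ≈ 0.535). Continuing.

Request:
carry_out([
  [-0.0038,0.0011,-0.0065,0,0,0],
  [-0.0034,0.001,-0.0066,0,0,0],
  [-0.003,0.0009,-0.0067,0,0,0],
  [-0.0028,0.0009,-0.0068,0,0,0],
  [-0.0026,0.0008,-0.0069,0,0,0],
  [-0.0024,0.0008,-0.007,0,0,0],
])

```text
time_s: 13.7
tcp_pos: [0.5156, 0.1337, 0.146]
eef_rot: [-179.5, 0.6, -106.2]
contact_force: [0.3, -0.6, -0.6]
gripper_width: 0.0111
```

```bash
python3 arc.py
```

```text
t 13.7 tcp [0.5156 0.1337 0.146 ] loc [-0.1422  0.0011  0.146 ] F [ 0.3 -0.6 -0.6] w 0.0111
toolz loc [ 0.01   0.011 -1.   ] tooly loc [-1.    -0.005 -0.01 ] J [ 36.   9. -22.   0. -59. -52.]
theta 0.34193820037269634 r 0.25177006949395975
0.327 [-0.0023  0.0007 -0.0071]
0.297 [-0.0021  0.0006 -0.0072]
0.267 [-0.0019  0.0006 -0.0072]
0.237 [-0.0017  0.0005 -0.0073]
0.207 [-0.0015  0.0004 -0.0073]
0.177 [-0.0013  0.0004 -0.0074]
0.147 [-0.0011  0.0003 -0.0074]
0.117 [-0.0008  0.0002 -0.0074]
0.087 [-0.0006  0.0002 -0.0075]
0.057 [-0.0004  0.0001 -0.0075]
0.027 [-0.0002  0.0001 -0.0075]
```

Request:
carry_out([
  [-0.0021,0.0006,-0.0071,0,0,0],
  [-0.0019,0.0005,-0.0072,0,0,0],
  [-0.0016,0.0005,-0.0072,0,0,0],
  [-0.0014,0.0004,-0.0073,0,0,0],
  [-0.0012,0.0004,-0.0073,0,0,0],
  [-0.001,0.0003,-0.0074,0,0,0],
  [-0.0008,0.0002,-0.007,0,0,0],
])

```text
time_s: 14.28
tcp_pos: [0.5032, 0.1373, 0.0894]
eef_rot: [-179.5, 0.6, -106.2]
contact_force: [-0.3, 0.6, -1.1]
gripper_width: 0.0112
```

```bash
python3 arc.py;python3 -c "
from look import *
look('z21',-.033,60)"
```

```text
t 14.2833 tcp [0.5032 0.1373 0.0894] loc [-0.155   0.0011  0.0894] F [-0.3  0.6 -1.1] w 0.0112
toolz loc [ 0.008  0.011 -1.   ] tooly loc [-1.    -0.005 -0.008] J [ 37.  11. -27.   0. -51. -53.]
theta 0.11092709668121986 r 0.25157375433672075
0.096 [-0.0007  0.0002 -0.0075]
0.066 [-0.0005  0.0001 -0.0075]
0.036 [-0.0003  0.0001 -0.0075]
0.006 [-0.      0.     -0.0075]
t 14.2833 tcp [0.5032 0.1373 0.0894] loc [-0.155   0.0011  0.0894] F [-0.3  0.6 -1.1] w 0.0112
toolz loc [ 0.008  0.011 -1.   ] tooly loc [-1.    -0.005 -0.008] J [ 37.  11. -27.   0. -51. -53.]
[(180, 183), (187, 173)]
```

View pics/z21.png

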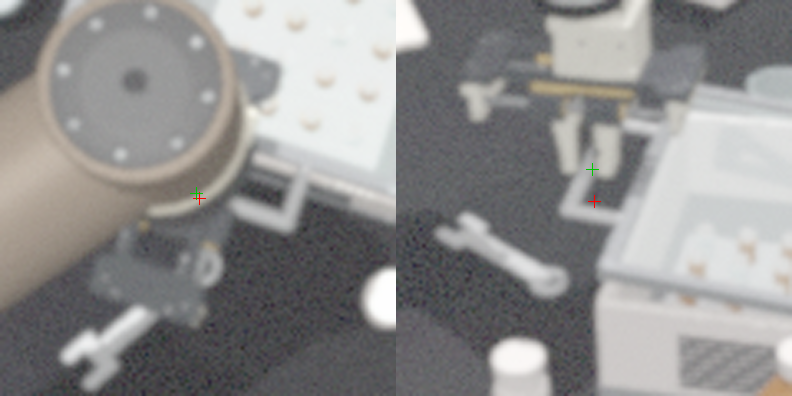

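The hood is nearly shut, with a small gap remaining and the bar still held. I'll make the final steps slowly, watching for the stop.

Request:
carry_out([
  [-0.0006,0.0002,-0.006,0,0,0],
  [-0.0004,0.0001,-0.006,0,0,0],
  [-0.0002,0.0001,-0.005,0,0,0],
  [0,0,-0.004,0,0,0],
])

```text
time_s: 14.72
tcp_pos: [0.5018, 0.1378, 0.0666]
eef_rot: [-179.6, 0.6, -106.2]
contact_force: [-1.6, 1.5, -0.8]
gripper_width: 0.0114
```

Request:
carry_out([
  [0,0,-0.003,0,0,0],
  [0,0,-0.003,0,0,0],
])

```text
time_s: 14.88
tcp_pos: [0.502, 0.1379, 0.0626]
eef_rot: [-179.5, 0.6, -106.1]
contact_force: [-16.1, 1.8, 31.9]
gripper_width: 0.0116
```

```bash
python3 arc.py
```

```text
t 14.8833 tcp [0.502  0.1379 0.0626] loc [-0.1564  0.0014  0.0626] F [-16.1   1.8  31.9] w 0.0116
toolz loc [ 0.008  0.01  -1.   ] tooly loc [-1.    -0.006 -0.008] J [ 37.  13. -29.   0. -48. -53.]
theta 0.004049126142812055 r 0.2514036568846156
```

A 32 N upward reaction at θ ≈ 0 means the hood is on the box. I'll hold it there to relax, then release.

Request:
carry_out([
  [0,0,0,0,0,0],
  [0,0,0,0,0,0],
  [0,0,0,0,0,0],
  [0,0,0,0,0,0],
])

```text
time_s: 15.22
tcp_pos: [0.5019, 0.1379, 0.0627]
eef_rot: [-179.5, 0.6, -106.1]
contact_force: [-1.1, 1.2, -1.0]
gripper_width: 0.0115
```

Request:
carry_out([
  [0,0,0,0,0,0],
  [0,0,0,0,0,0],
  [0,0,0,0,0,0],
  [0,0,0,0,0,0],
  [0,0,0,0,0,0],
], fingers=0.3)

```text
time_s: 15.63
tcp_pos: [0.5029, 0.1378, 0.0629]
eef_rot: [-179.5, 0.6, -106.1]
contact_force: [0.1, -0.3, 0.6]
gripper_width: 0.0302
```

```bash
python3 arc.py;python3 -c "
from look import *
look('z22',-.033,50)"
```

```text
t 15.6333 tcp [0.5029 0.1378 0.0629] loc [-0.1555  0.0015  0.0629] F [ 0.1 -0.3  0.6] w 0.0302
toolz loc [ 0.009  0.01  -1.   ] tooly loc [-1.    -0.006 -0.009] J [ 37.  13. -29.   0. -47. -53.]
theta 0.005068715484821014 r 0.25053323292928464
t 15.6333 tcp [0.5029 0.1378 0.0629] loc [-0.1555  0.0015  0.0629] F [ 0.1 -0.3  0.6] w 0.0302
toolz loc [ 0.009  0.01  -1.   ] tooly loc [-1.    -0.006 -0.009] J [ 37.  13. -29.   0. -47. -53.]
[(190, 194), (197, 191)]
```

View pics/z22.png

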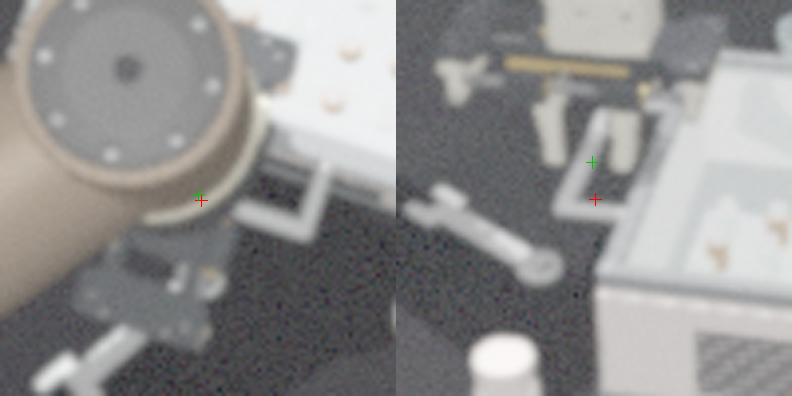

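The hood lies flat on the box and the fingers are clear of the bar on both sides. Rising straight up, slowly at first.

Request:
carry_out([
  [0,0,0.007,0,0,0],
  [0,0,0.008,0,0,0],
  [0,0,0.008,0,0,0],
  [0,0,0.01,0,0,0],
])

```text
time_s: 16.07
tcp_pos: [0.5017, 0.137, 0.0969]
eef_rot: [-179.6, 0.4, -106.1]
contact_force: [0.4, 0.2, -0.1]
gripper_width: 0.031
```

Request:
carry_out([
  [0,0,0.01,0,0,0],
  [0,0,0.02,0,0,0],
  [0,0,0.03,0,0,0],
  [-0.005,0,0.035,0,0,0],
  [-0.01,0.02,0.03,0,0,0],
  [-0.01,0.03,0.03,0,0,0],
  [-0.01,0.035,0.02,0,0,0],
  [-0.01,0.035,0,0,0,0],
  [-0.01,0.035,0,0,0,0],
  [-0.01,0.035,0,0,0,0],
  [-0.01,0.035,0,0,0,0],
  [0,0,0,0,0,0],
])

```text
time_s: 17.07
tcp_pos: [0.4225, 0.3659, 0.2973]
eef_rot: [-179.1, 1.5, -106.5]
contact_force: [0.5, -1.1, -1.1]
gripper_width: 0.0306
```

Run:
```python
from h import *
import cv2
st()
for n in("top","side"):
    im=r.capture(n);cv2.imwrite(f"pics/f{n}.png",im[:,:,::-1])
    a=cv2.imread(f"pics/{n}0.png");d=cv2.absdiff(a,cv2.imread(f"pics/f{n}.png")).max(2);cv2.imwrite(f"pics/d{n}.png",cv2.min(d*1,255))
```

```text
t 17.0667 tcp [0.4225 0.3659 0.2973] loc [-0.2972  0.1975  0.2973] F [ 0.5 -1.1 -1.1] w 0.0306
toolz loc [ 0.015  0.026 -1.   ] tooly loc [-1.     0.001 -0.015] J [ 61.   5.  -6.   1. -77. -78.]
```

View pics/ftop.png

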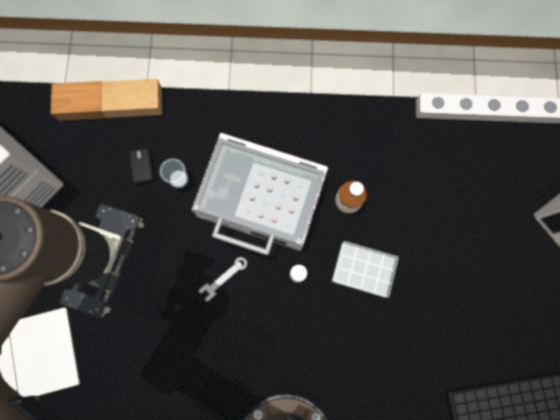

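View pics/fside.png

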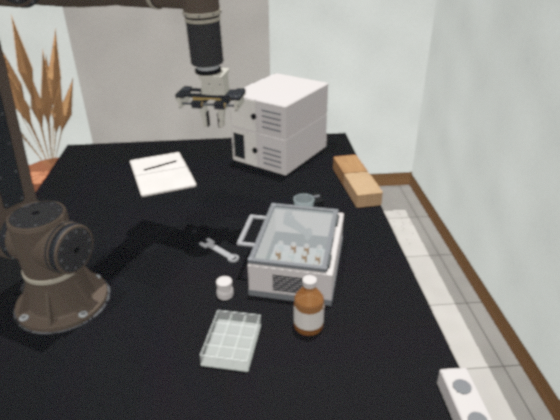

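View pics/dtop.png

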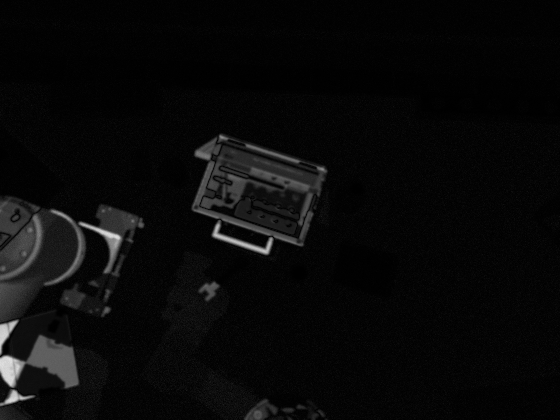

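The hood is flat and shut, with the handle at (216,235) to (270,250) in the top view. The difference image shows no bystander moved; the spanner's faint trace is the arm's shadow. I'll do one last numeric check and hand in.

Run:
```python
from h import *
import cv2
im=cv2.cvtColor(cv2.imread("pics/ftop.png"),6)
for th in(0,.03,.06):
    print(th,[proj("top",shak(O,Y,(.095-.25*np.cos(th),y,.105+.25*np.sin(th)))).round(1) for y in(.07,0,-.07)])
u,v=proj("top",shak(O,Y,(-.155,0,.105)));c=im[int(v)-8:int(v)+9,int(u)].astype(float)-60;c[c<0]=0
print("bar row seen at mid",(c*np.arange(int(v)-8,int(v)+9)).sum()/c.sum(),"pred",v)
r.close_job()
```

```text
0 [array([214.6, 233.7]), array([240.3, 242.5]), array([266.2, 251.4])]
0.03 [array([214.3, 233.3]), array([240.1, 242.1]), array([266.2, 251. ])]
0.06 [array([213.9, 232.7]), array([240. , 241.6]), array([266.2, 250.5])]
bar row seen at mid 242.96888260254596 pred 242.51244705802668
the job is handed in; nothing more can be done
```

The stay is unlocked, and the hood is shut and released. The job was handed in at about 17 s of the 54 s allowed, and the hand-in gave no verdict.

**What I did**
- **Unlocking the stay:** I pushed the knuckle bar in with closed, leaning fingers until the stay had clearly folded. By geometry the fold was about 1.0 rad, with the hood still up at about 0.92 rad, and the hood stayed there when I backed away.
- **Lowering the hood:** I gripped the handle bar from above, where the jaws stopped at 11 mm on the 12 mm bar. I then lowered it along its arc at about 0.4 rad/s until it met the box, opened the jaws, rose and moved clear.

**Last checks**
- **Hood shut:** The arm reading at release gave about 0.005 rad. The handle bar appears at row 243.0 in the top view against 242.5 predicted for shut. That view only resolves about 0.06 rad per pixel, so the arm reading is the stronger evidence.
- **Clear of everything:** Contact force was near zero after release, and the final pictures show the arm away from everything.
- **Bystanders:** The before-and-after top-view difference shows no movement of the things around the shaker; only the arm's shadow crosses the spanner.

**What disagreed or went less well**
- **Finger length:** In the pictures the finger ends sit about 33 mm behind the reported TCP. I went by the images and contact forces instead.
- **First approach:** My first push approach ran into the j4 limit, so I had to steepen the lean.
- **Push distance and forces:** The push went somewhat further than planned, with a brief reading of about 10 N, and the gripper may have touched the hood. Pressing the hood onto its stop briefly read about 36 N at the wrist.

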